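Empty the tile-drying cupboard, hang its lift-off door and lock it

TASK

First draw every test-tile tray out through the front of the small drying cupboard and stand them all flat on the ware board, side by side. When the cupboard is empty, fetch the blue door from its stand and lower it so that both hinge knuckles drop right down on their pins, and swing it shut. Lastly push the orange-handled locking pin fully home through the eye on the cupboard frame and the eye on the door; leave the mug, jar and bowl where they are.

Things in the scene. Friction and masses are not known exactly. Their poses are not given: they have to be found in the camera images.
- cupboard: Fixed plywood cupboard, 220 wide (own y), 120 deep (x), 102 mm high; origin under it, 50 mm behind its open front, which faces own -x at x = -50 mm. Floor 8 mm thick, roof underside 92 mm up, 10 mm back wall; 4 mm dividers at y = +-30 mm make 3 lanes about y = -60, 0, 60 mm. Pull trays 120 mm along own -x to free them. Hinge pins at left front corner (+y), frame eye at right
- pin_low (a point): Foot of the lower hinge pin, at cupboard own (-57, 120, 20) mm: upright steel pin, diameter 8 mm, 16 mm tall, the top 5 mm tapering to 3 mm; the point is on its bracket's top. Bracket 8 mm thick, 10 mm radius, joined to the jamb behind. Axes as the cupboard's
- pin_high (a point): Foot of the upper hinge pin, an equal pin straight above the lower one, at cupboard own (-57, 120, 78) mm. Its 8 mm thick bracket is straight above the lower pin, so the lower knuckle must come in level from in front, 16 to 36 mm above its seat, with both knuckles over their pins, and then go down
- frame_eye (a point): Hole centre of the brass eye plate fixed on the cupboard's right front jamb, at cupboard own (-81, -103, 64) mm. Plate 6 mm thick, from x = -97 to -50 and z = 47 to 81 mm; the hole, 16 (x) by 18 mm (z), runs along own y. The pin enters from the -y side, moving to +y
- door_mid (a point): Centre of the loose blue door's panel: 190 wide (own y), 12 thick (x), 90 mm high (z up). Outside faces own -x; knuckles at +y edge, brass eye outside near -y edge, white glide under own y = -70 mm reaching 11 mm below the panel. 0.32 kg. Bare top edge, to pinch near the middle. Starts upright in a fixed stand (34 mm high, 90 mm long, slot 22 mm deep along own y): lift straight up
- knuckle_low (a point): Centre of the underside of the door's lower knuckle, at own (0, 107, -37) mm from door_mid: steel block 16 x 16 mm, 14 mm high, 11 mm square upright hole right through. Fully down, this point is on pin_low and door_mid 57 mm above the table
- knuckle_high (a point): The same point of the upper knuckle, at own (0, 107, 21) mm from door_mid; goes on pin_high. Hung, the door swings freely about the pins and stays where left; shut, its axes are parallel to the cupboard's and door_mid is at cupboard own (-57, 13, 57) mm. It opens with its free edge swinging to the cupboard's -x
- door_eye (a point): Hole centre of the brass eye plate on the door, at own (-24, -85, 7) mm from door_mid: plate 6 mm thick, standing 34 mm out of the panel, 34 mm high, hole 16 (x) by 18 mm (z) along own y. With the door hung and shut it is in line with frame_eye, 31 mm beyond it to +y
- pin_grip (a point): Centre of the loose locking pin's orange grip block: 36 long (own x), 30 wide (y), 34 mm high (z). From its +x end stick out a 19 mm thick, 10 mm long collar, then a 10 mm thick, 70 mm long steel rod. Starts lying on the table on its block, this point and the rod 17 mm up. 0.13 kg. Fully home the collar meets the frame eye's plate, this point 31 mm before frame_eye. May get knocked aside
- pin_tip (a point): Tapered tip of the locking pin's rod, 98 mm from pin_grip along own x
- ware_board: Fixed wooden ware board on the table, 190 (own x) by 250 mm (own y), 12 mm thick, bare at first; origin: centre of underside. Takes three trays lying along own x, 75 mm apart; a tray on it has its centre point 52 mm above the table
- mug: White mug, 90 mm high, 76 mm across, bystander; origin under its centre
- jar: Blue paint jar, 70 mm high, 56 mm across, bystander; origin under its centre
- bowl: Small blue bowl, 30 mm high, 70 mm across, bystander; origin under its centre
- tray1_mid (a point): Test-tile tray: wooden strip 140 (own x) x 46 x 10 mm with blue and terracotta tiles to 18 mm up and an upright metal handle, 12 mm wide (y), 20 mm in x, from 10 to 80 mm up, centred at own x = -60 mm. Point: tray centre, 40 mm above its underside. 0.22 kg; can be lifted by the handle. Starts in a cupboard lane along its x, handle out. May be absent (None) or get knocked aside
- tray2_mid (a point): Test-tile tray: wooden strip 140 (own x) x 46 x 10 mm with amber and terracotta tiles to 18 mm up and an upright metal handle, 12 mm wide (y), 20 mm in x, from 10 to 80 mm up, centred at own x = -60 mm. Point: tray centre, 40 mm above its underside. 0.22 kg; can be lifted by the handle. Starts in a cupboard lane along its x, handle out. May be absent (None) or get knocked aside
- tray3_mid (a point): Test-tile tray: wooden strip 140 (own x) x 46 x 10 mm with green and terracotta tiles to 18 mm up and an upright metal handle, 12 mm wide (y), 20 mm in x, from 10 to 80 mm up, centred at own x = -60 mm. Point: tray centre, 40 mm above its underside. 0.22 kg; can be lifted by the handle. Starts in a cupboard lane along its x, handle out. May be absent (None) or get knocked aside
There are look-alikes about, which are no part of the job. Leave any red or turquoise look-alike of the part that bears tray2_mid alone. Leave any purple look-alike of the part that bears pin_grip alone.

How it is judged (in metres and radians):
On the way, in this order (a step that is already met when the one before it is completed fails the run):
1. all the trays that are present stand on the ware board (x of tray1_mid in the frame of ware_board between -0.075 and 0.075 m and y of tray1_mid in the frame of ware_board between -0.115 and 0.115 m and z of tray1_mid in the frame of ware_board between 0.044 and 0.06 m and angle between each of tray1_mid, tray2_mid, tray3_mid's own z axis and vertical below 0.12 rad and x of tray2_mid in the frame of ware_board between -0.075 and 0.075 m and y of tray2_mid in the frame of ware_board between -0.115 and 0.115 m and z of tray2_mid in the frame of ware_board between 0.044 and 0.06 m and x of tray3_mid in the frame of ware_board between -0.075 and 0.075 m and y of tray3_mid in the frame of ware_board between -0.115 and 0.115 m and z of tray3_mid in the frame of ware_board between 0.044 and 0.06 m), for 0.3 s.
2. the door hangs with both knuckles down on their pins (distance between knuckle_low and pin_low below 0.007 m and distance between knuckle_high and pin_high below 0.007 m), for 0.3 s.
3. the door is shut on its hinges and the locking pin is through both eyes (all of step 2 and angle between the x axis of door_mid and the x axis of cupboard, either way round below 0.06 rad and distance between door_eye and frame_eye below 0.04 m and y of pin_tip in the frame of door_eye between 0.015 and 0.06 m and x of pin_tip in the frame of door_eye between -0.012 and 0.012 m and z of pin_tip in the frame of door_eye between -0.014 and 0.014 m and y of pin_grip in the frame of frame_eye below -0.015 m and distance between pin_grip and frame_eye below 0.06 m), for 0.3 s.
At the end, for the whole second after the job is handed in: every tray stands level on the ware board (centre within 75 mm in x, 115 mm in y of its middle); both knuckles within 7 mm of their pins' feet, door shut within 0.06 rad; pin through both eyes, tip 15 mm or more past the door eye, grip within 60 mm of the frame eye; all released, at rest (all of step 1 and all of step 3 and linear speed of each of tray1, tray2, tray3, door, lockpin below 0.02 m/s); the robot touches nothing.
It fails at once if the mug, jar or bowl is pushed more than 40 mm or tipped over (distance of any of mug, jar, bowl from where it was at the start of the episode above 0.04 m or angle between any of mug, jar, bowl's own z axis and vertical above 0.5 rad).
Of tray1, tray2, tray3 only 2 to 3 are there at a start; the rules pass over those that are not, and their reading is None.
At some moment in a run one of tray1, tray2, tray3, lockpin may be knocked a few centimetres aside while the robot is not near it.
It also fails if it takes over 210 s, if anything falls off the work surface, if the arm or the gripper's body presses on something with over 40 N, if the wrist force passes 120 N, or if a joint passes its speed limit or range.

ROBOT

A 6-joint arm with a two-finger parallel gripper is mounted at the origin on the work surface. World frame = base frame: x ahead of the robot, y to its left, z up, the work surface at z = 0. Lengths are in m, angles in degrees, forces in N, time in s.
With the tool pointing down it reaches from about 0.375 to 0.925 m from the base axis. Payload 5.7 kg.
Tool frame: the origin (TCP) lies at the very end of the fingers, on their centre line; the grasp point (between the pads) lies 19 mm behind it; z points along the fingers, y is the line along which they close (so a half turn about z gives the same grasp; the last joint's range is limited). The gripper opens to 88 mm and grips with 3 to 60 N. Pads are 20 mm wide; open, the fingers measure 115 mm over their backs; the gripper's body (75 mm by 178 mm) begins 61 mm behind the grasp point.
Start: joints at [57.347, 20.558, 86.54, -0, 72.909, -6.595], TCP at [0.264, 0.539, 0.223] pointing down, gripper open.
Joint ranges: [-170.27, 170.27], [-57.76, 135], [12.27, 136.19], [-55.21, 235.2], [11.17, 155.16], [-170.74, 170.74]. Speed limits (degrees/s): [136.94, 136.94, 180, 180, 180, 180].

INTERFACE

Orientations are given as a 3x3 rotation matrix whose columns are the frame's x, y, z axes.
In Python, from workcell import manip gives the robot as it stands.
- The arm moves only by the tool drive_tool, never from a script. Its arguments are lists of equal length, an entry for each row: "offset": the shift along the tool's x, y, z in units of 25 mm (1.0 is 25 mm), a list of three; "angular": the turn, a rotation vector about the tool's x, y, z in units of 6 degrees (1.0 is 6 degrees), a list of three. A call has 1 to 12 rows; each row shifts and turns the commanded pose from where the row before left it, along the tool's axes as they then stand; what a row does not reach is not made up. A row lasts 1/12 s, in which the tool goes at most 41.7 mm and 7.16 degrees, less where a joint would pass 70% of its speed; a pose out of reach is approached as far as the arm can. A call is refused whole if a number of a shift passes 1 or a number of a turn 1, either way. A call with a gripper value outside its range is refused whole. "hand" is the gripper command: -1 is fully open, 1 is shut, values between are in proportion, set as the call begins (left out, the last holds). The fingers move at their own pace and stop on an object; "squeeze" is the grip in N (left out, the last holds). Time passes only in rows, so rows that do not move let the fingers close. It gives the time, the measured TCP pose, the force, the opening and the grip force at its end, in the units of the state.
- manip.read_state(): the state, without advancing time (a new reading comes with each control period).
- manip.snapshot(name): name is "side" or "top" or "wrist"; returns (picture, depth): 420x560x3 uint8, blue, green, red; 420x560 float32, m along the optical axis (not along the pixel's ray), 0 where there is no reading.
- manip.get_calibration(name): a dict with "K" (3x3 intrinsics, pixels), "world_from_camera" (4x4, takes a point from camera to world coordinates); the wrist camera has in their place "hand_eye" (4x4, takes a point from camera to tool coordinates, whose origin is the TCP and whose axes are the flange's). Camera axes: x right, y down, z forward; pixel columns grow to the right and rows downward; lengths in m; the calibration is good to about 2 mm. A picture is of the moment at which its call begins: read the wrist's pose just before it. get_calibration takes no time and is no camera call.
- manip.sign_off(): hands the job in; it is judged then, once.
The state is a dict: "time": time; "qpos": joint angles; "dq": joint speeds; "tau": joint torques, N m; "position": TCP position; "ee_rot": TCP orientation; "force": force on the tool from outside, world axes, zero at the start; "wrist_torque": the same for the moment, N m; "opening": finger opening in m; "finger_force": force on a finger pad.
Only numpy, scipy, OpenCV 4.12 (cv2) and the standard library are available. Lean on these libraries where they do the work, as an engineer would, in place of code of your own. Each camera call takes 0.05 s, during which the arm holds its last target. There are 200 camera calls.

## Working session

There is one attempt and no reset: what is moved stays moved. The work goes in short steps, Python scripts to look and compute and a tool call to move; the robot and the scene stay as the last step left them, time stands still between calls to the robot, and variables do not carry over. Pictures are saved under pics/ and viewed, at most 14 in all, crops included, and the job is handed in when it is done.

Besides the shell and the picture viewer there is one more tool, called by a JSON object that holds its "method" and its "body", one argument or row to a line. drive_tool: Moves the arm, as the interface text tells. Its arguments: {"type":"object","properties":{"offset":{"type":"array"},"angular":{"type":"array"},"hand":{"type":"number"},"squeeze":{"type":"number"}},"required":["offset","angular"]}

```bash
mkdir -p pics
cat > h.py <<'E'
import numpy as np, cv2
from workcell import manip
def snap(cam,name):
    st=manip.read_state(); p,d=manip.snapshot(cam); c=manip.get_calibration(cam)
    if cam=='wrist':
        T=np.eye(4);T[:3,:3]=st['ee_rot'];T[:3,3]=st['position'];W=T@np.array(c['hand_eye'])
    else: W=np.array(c['world_from_camera'])
    np.savez('pics/'+name+'.npz',p=p,d=d,W=W,K=c['K']); cv2.imwrite('pics/'+name+'.png',p)
def pt(name,u,v,r=1):
    z=np.load('pics/'+name+'.npz');d=z['d'][v-r:v+r+1,u-r:u+r+1];d=np.median(d[d>0]);K=z['K']
    return (z['W']@np.array([(u-K[0,2])/K[0,0]*d,(v-K[1,2])/K[1,1]*d,d,1]))[:3].round(4)
def cloud(name):
    z=np.load('pics/'+name+'.npz');d=z['d'];K=z['K'];v,u=np.indices(d.shape)
    P=np.stack([(u-K[0,2])/K[0,0]*d,(v-K[1,2])/K[1,1]*d,d],-1)@z['W'][:3,:3].T+z['W'][:3,3]
    P[d<=0]=np.nan
    return P,z['p']
def crop(name,x0,x1,y0,y1,f,out):
    p=cv2.imread('pics/'+name+'.png')[y0:y1,x0:x1];cv2.imwrite('pics/'+out+'.png',cv2.resize(p,None,fx=f,fy=f,interpolation=cv2.INTER_CUBIC))
E
python3 - <<'E'
from h import *
snap('top','t0');snap('side','s0')
s=manip.read_state();print(s['time'],s['position'],np.round(s['ee_rot'],3),s['opening'])
for c in('top','side'):
    print(np.round(manip.get_calibration(c)['world_from_camera'],2))
E
```

```text
0.1 [0.26323821 0.5384898  0.22192503] [[-0.898  0.439 -0.001]
 [ 0.439  0.898 -0.001]
 [ 0.    -0.002 -1.   ]] 0.08788006603027744
[[-0.02 -0.99  0.15  0.32]
 [-1.    0.02  0.   -0.02]
 [-0.   -0.15 -0.99  1.28]
 [ 0.    0.    0.    1.  ]]
[[ 0.81 -0.44  0.39 -0.02]
 [-0.59 -0.61  0.53 -0.74]
 [ 0.   -0.66 -0.75  1.09]
 [ 0.    0.    0.    1.  ]]
```

View pics/t0.png

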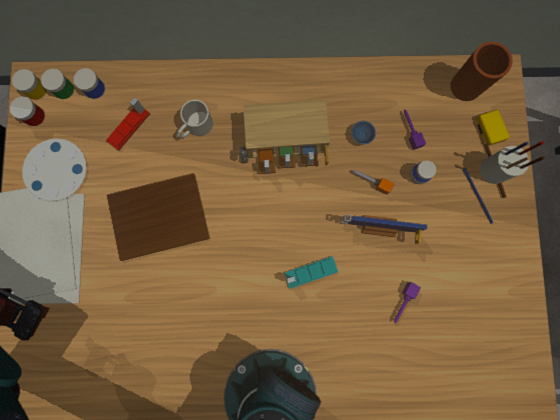

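View pics/s0.png

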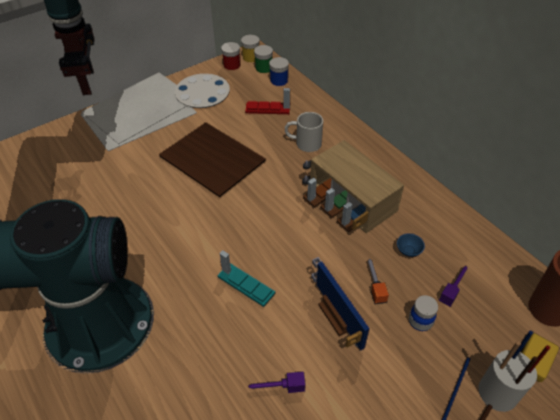

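The top view shows the cupboard at (287,125) with its front facing the robot. Three trays have handles at (265,157) amber, (286,156) green and (309,153) blue. The ware board is at (160,217), the blue door in its stand at (385,225), and the orange lockpin at (372,182). The red tray (128,127), turquoise tray (311,271) and purple pins (412,130) and (406,300) are look-alikes, ruled out by colour.

Run:
```python
from h import *
P,p=cloud('t0')
def rect(u0,u1,v0,v1,z0,z1,n):
    Q=P[v0:v1,u0:u1].reshape(-1,3);m=(Q[:,2]>z0)&(Q[:,2]<z1);Q=Q[m]
    r=cv2.minAreaRect((Q[:,:2]*1000).astype(np.float32));print(n,len(Q),np.round(r[0],1),np.round(r[1],1),round(r[2],2),Q[:,2].mean().round(4))
    return Q
rect(235,335,95,155,.096,.112,'roof')
rect(100,220,170,265,.008,.018,'board')
rect(325,435,205,245,.08,.2,'door')
for z in((.12,.2),(.105,.12),(.09,.105),(.08,.09)): 
    try: rect(325,435,205,245,*z,'door%s'%(z,))
    except Exception as e: print(z,'none')
rect(348,396,165,195,.004,.05,'pin'); rect(378,396,176,195,.025,.045,'grip')
for n,u in(('a',265),('g',286),('b',309)): rect(u-8,u+9,145,170,.075,.095,n)
rect(175,215,95,140,.05,.1,'mug');rect(348,378,118,146,.01,.05,'bowl');rect(410,438,158,185,.04,.09,'jar')
print(np.load('pics/t0.npz')['K'])
crop('t0',310,450,155,255,5.6,'c1')
crop('t0',230,345,95,180,6,'c2')
```

```text
roof 3651 [709.1 -48.5] [127.4 230. ] 4.2 0.1026
board 5907 [480.6 302.9] [260.7 307.4] 0.58 0.0129
door 496 [ 445.1 -302.5] [207.9  46.1] 73.09 0.0984
door(0.12, 0.2) 0 [0. 0.] [0. 0.] 0.0 nan
door(0.105, 0.12) 39 [ 445.1 -308.9] [181.6  10.1] 82.41 0.1059
door(0.09, 0.105) 380 [ 445.1 -303.5] [210.   16.8] 81.41 0.1005
door(0.08, 0.09) 77 [ 431.4 -298.8] [207.4  34.8] 78.07 0.0843
pin 395 [ 576.7 -292.9] [133.8  83.3] 88.9 0.0217
grip 160 [ 556.6 -321.5] [43.2 30.4] 62.18 0.0335
a 40 [6.246e+02 4.000e-01] [51.7 39.8] 4.27 0.0878
g 43 [633.7 -60.7] [40.4 29.4] 5.44 0.0883
b 42 [ 639.  -111.5] [47.3 17.6] 30.57 0.0874
mug 463 [745.4 204.3] [ 76.2 101.7] 16.14 0.0757
bowl 344 [ 707.8 -271.5] [65.7 67.1] 89.72 0.0215
jar 355 [ 589.  -425.8] [50.2 51.8] 61.3 0.0652
[[463.31273718   0.         274.21183226]
 [  0.         463.31273718 202.64853177]
 [  0.           0.           1.        ]]<stdin>:5: RuntimeWarning: Mean of empty slice.
  ret = ret.dtype.type(ret / rcount)
```

View pics/c1.png

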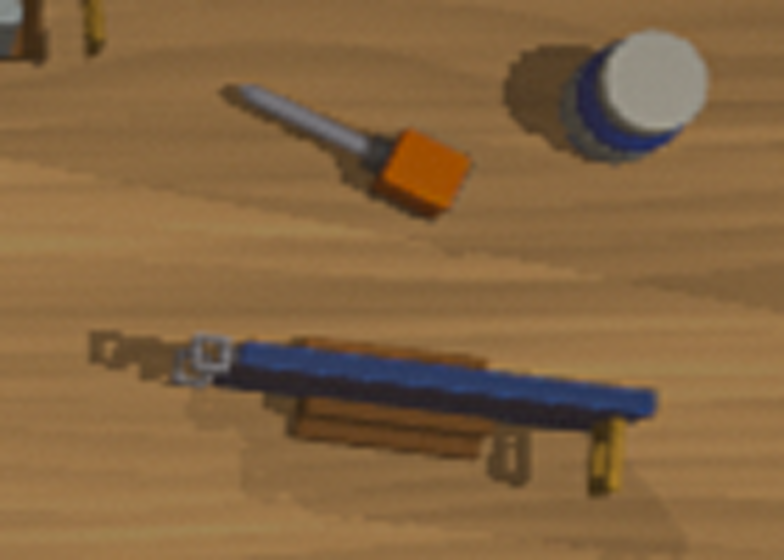

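View pics/c2.png

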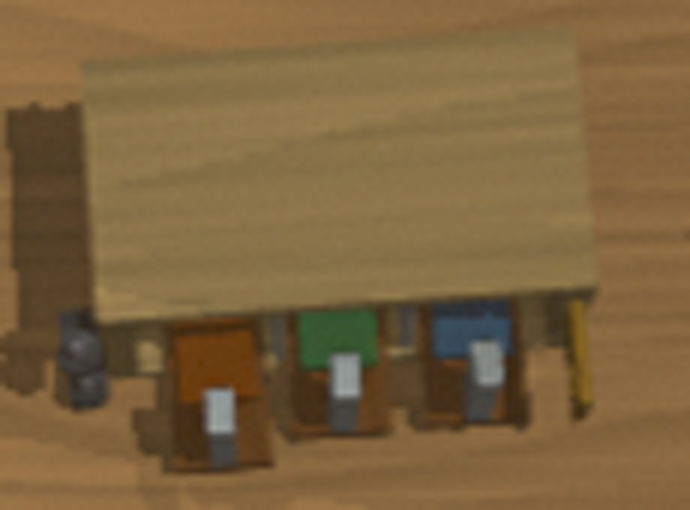

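The crop confirms the orange pin: its block is at (372,182) and the rod points left and away. The door's knuckles are at its left end and its brass eye at the right, on the robot side. The hinge pins are at the cupboard's front left and the frame eye at its front right.

```bash
cat >> h.py <<'E'
from scipy.spatial.transform import Rotation as R
def down(yaw):  # tool pointing down, tool y along world heading yaw+90 deg (or the half turn nearer)
    return None
def plan(pos,Rt,n=None,st=None):
    st=st or manip.read_state();p0=np.array(st['position']);R0=np.array(st['ee_rot']);pos=np.array(pos)
    w=R.from_matrix(R0.T@Rt).as_rotvec();a=np.degrees(np.linalg.norm(w))/6;d=np.linalg.norm(pos-p0)/.025
    n=n or int(np.ceil(max(a/.98,d/.98,1)));off=[];ang=[]
    for i in range(n):
        Ri=R0@R.from_rotvec(w*i/n).as_matrix()
        off.append((Ri.T@(pos-p0)/n/.025).round(2).tolist());ang.append((np.degrees(w)/n/6).round(2).tolist())
    for i in range(0,n,12): print(n,off[i:i+12],ang[i:i+12])
def Rd(yaw):
    a=np.radians(yaw);y=np.array([-np.sin(a),np.cos(a),0]);z=np.array([0,0,-1.]);return np.column_stack([np.cross(y,z),y,z])
E
python3 - <<'E'
from h import *
P,p=cloud('t0');hsv=cv2.cvtColor(p,cv2.COLOR_BGR2HSV)
def edges(mask,zs,n):
    c=max(cv2.findContours(mask.astype(np.uint8),0,cv2.CHAIN_APPROX_NONE)[0],key=cv2.contourArea)
    r=cv2.minAreaRect(c);b=cv2.boxPoints(r)
    z=np.load('pics/t0.npz');K=z['K'];W=z['W']
    q=np.column_stack([(b[:,0]-K[0,2])/K[0,0],(b[:,1]-K[1,2])/K[1,1],np.ones(4)])@W[:3,:3].T
    X=W[:3,3]+q*((zs-W[2,3])/q[:,2])[:,None]
    print(n,X[:,:2].round(4).tolist(),X.mean(0).round(4),b.tolist())
    for i in range(4):
        e=X[(i+1)%4]-X[i];print('  ',np.linalg.norm(e).round(4),np.degrees(np.arctan2(e[1],e[0])).round(2))
m=np.zeros(p.shape[:2],bool);m[95:155,235:335]=1
edges(m&(abs(P[...,2]-.102)<.006),.102,'roof')
m=np.zeros(p.shape[:2],bool);m[165:270,95:225]=1
v=hsv[...,2];edges(m&(v<85),.012,'board')
print(np.round(manip.get_calibration('wrist')['hand_eye'],3))
plan([.52,-.06,.30],Rd(4))
E
```

```text
roof [[0.7657, 0.0609], [0.7788, -0.1617], [0.6561, -0.1661], [0.6434, 0.053]] [ 0.711  -0.0535  0.102 ] [[242.85435485839844, 104.59025573730469], [326.2137145996094, 98.54972839355469], [329.4366455078125, 143.02633666992188], [246.07730102539062, 149.06686401367188]]
   0.2229 -86.63
   0.1228 -177.94
   0.2195 93.32
   0.1226 3.66
board [[0.5416, 0.4557], [0.6014, 0.2062], [0.418, 0.1595], [0.3607, 0.4039]] [0.4804 0.3063 0.012 ] [[103.64710235595703, 195.5882568359375], [193.52944946289062, 173.11767578125], [209.82357788085938, 238.29412841796875], [119.94122314453125, 260.76470947265625]]
   0.2565 -76.52
   0.1893 -165.71
   0.251 103.19
   0.1881 15.99
[[-0.    -0.969 -0.246  0.067]
 [ 1.    -0.     0.     0.001]
 [-0.    -0.246  0.969 -0.162]
 [ 0.     0.     0.     1.   ]]
27 [[-0.73, -0.63, -0.11], [-0.72, -0.64, -0.11], [-0.71, -0.66, -0.11], [-0.69, -0.67, -0.11], [-0.68, -0.68, -0.11], [-0.67, -0.7, -0.11], [-0.65, -0.71, -0.11], [-0.64, -0.72, -0.11], [-0.62, -0.74, -0.11], [-0.61, -0.75, -0.12], [-0.6, -0.76, -0.12], [-0.58, -0.77, -0.12]] [[-0.0, -0.0, -0.19], [-0.0
[... 190 characters left out ...]
 -0.0, -0.19], [-0.0, -0.0, -0.19]]
27 [[-0.57, -0.78, -0.12], [-0.55, -0.79, -0.12], [-0.54, -0.8, -0.12], [-0.52, -0.81, -0.12], [-0.5, -0.82, -0.12], [-0.49, -0.83, -0.12], [-0.47, -0.84, -0.12], [-0.45, -0.85, -0.12], [-0.44, -0.86, -0.12], [-0.42, -0.87, -0.12], [-0.4, -0.88, -0.12], [-0.39, -0.88, -0.12]] [[-0.0, -0.0, -0.19], [-0.0, -0.0, -0.19], [-0.0, -0.0, -0.19], [-0.0, -0.0, -0.19], [-0.0, -0.0, -0.19], [-0.0, -0.0, -0.19], [-0.0, -0.0, -0.19], [-0.0, -0.0, -0.19], [-0.0, -0.0, -0.19], [-0.0, -0.0, -0.19], [-0.0, -0.0, -0.19], [-0.0, -0.0, -0.19]]
27 [[-0.37, -0.89, -0.12], [-0.35, -0.9, -0.12], [-0.34, -0.9, -0.12]] [[-0.0, -0.0, -0.19], [-0.0, -0.0, -0.19], [-0.0, -0.0, -0.19]]
```

{"method": "drive_tool", "body": {
  "offset": [
    [0,0,-0.3],
    [0,0,-0.3],
    [0,0,-0.3],
    [0,0,-0.3],
    [0,0,-0.3],
    [-0.33,-0.95,-0.1],
    [-0.33,-0.95,-0.1],
    [-0.33,-0.95,-0.1],
    [-0.33,-0.95,-0.1],
    [-0.33,-0.95,-0.1],
    [-0.33,-0.95,-0.1],
    [-0.33,-0.95,-0.1]
  ],
  "angular": [
    [0,0,-1],
    [0,0,-1],
    [0,0,-1],
    [0,0,-1],
    [0,0,-1],
    [0,0,0],
    [0,0,0],
    [0,0,0],
    [0,0,0],
    [0,0,0],
    [0,0,0],
    [0,0,0]
  ],
  "hand": 0.09,
  "squeeze": 55
}}

```text
time: 1.1
position: [0.3326, 0.3757, 0.2774]
ee_rot: [[-0.998, -0.069, -0.001], [-0.069, 0.998, -0.001], [0.001, -0.001, -1.0]]
force: [1.3, 0.3, 0.5]
opening: 0.0398
finger_force: 0.0
```

{"method": "drive_tool", "body": {
  "offset": [
    [-0.33,-0.95,-0.1],
    [-0.33,-0.95,-0.1],
    [-0.33,-0.95,-0.1],
    [-0.33,-0.95,-0.1],
    [-0.33,-0.95,-0.1],
    [-0.33,-0.95,-0.1],
    [-0.33,-0.95,-0.1],
    [-0.33,-0.95,-0.1],
    [-0.33,-0.95,-0.1],
    [-0.33,-0.95,-0.1],
    [-0.33,-0.95,-0.1],
    [-0.33,-0.95,-0.1]
  ],
  "angular": [
    [0,0,0],
    [0,0,0],
    [0,0,0],
    [0,0,0],
    [0,0,0],
    [0,0,0],
    [0,0,0],
    [0,0,0],
    [0,0,0],
    [0,0,0],
    [0,0,0],
    [0,0,0]
  ]
}}

```text
time: 2.1
position: [0.4509, 0.0984, 0.3075]
ee_rot: [[-0.998, -0.069, -0.001], [-0.069, 0.998, -0.0], [0.001, -0.0, -1.0]]
force: [1.1, 0.0, -0.5]
opening: 0.0398
finger_force: 0.0
```

{"method": "drive_tool", "body": {
  "offset": [
    [-0.33,-0.95,-0.1],
    [-0.33,-0.95,-0.1],
    [-0.33,-0.95,-0.1],
    [-0.33,-0.95,-0.1],
    [-0.33,-0.95,-0.1],
    [-0.33,-0.95,-0.1],
    [-0.33,-0.95,-0.1],
    [0,0,0],
    [0,0,0],
    [0,0,0]
  ],
  "angular": [
    [0,0,0],
    [0,0,0],
    [0,0,0],
    [0,0,0],
    [0,0,0],
    [0,0,0],
    [0,0,0],
    [0,0,0],
    [0,0,0],
    [0,0,0]
  ]
}}

```text
time: 2.93
position: [0.5194, -0.0618, 0.3246]
ee_rot: [[-0.998, -0.068, -0.001], [-0.068, 0.998, 0.001], [0.001, 0.001, -1.0]]
force: [-0.5, -0.3, 0.2]
opening: 0.0401
finger_force: 0.0
```

Run:
```python
from h import *
s=manip.read_state();print(s['time'],s['position'].round(4),np.round(s['ee_rot'],3),s['opening'],s['qpos'].round(1))
snap('wrist','w1')
```

```text
2.9333 [ 0.5194 -0.0618  0.3246] [[-0.998 -0.068 -0.001]
 [-0.068  0.998  0.001]
 [ 0.001  0.001 -1.   ]] 0.04013252316414359 [ -14.4    9.6   87.2    0.    83.2 -108.3]
```

View pics/w1.png

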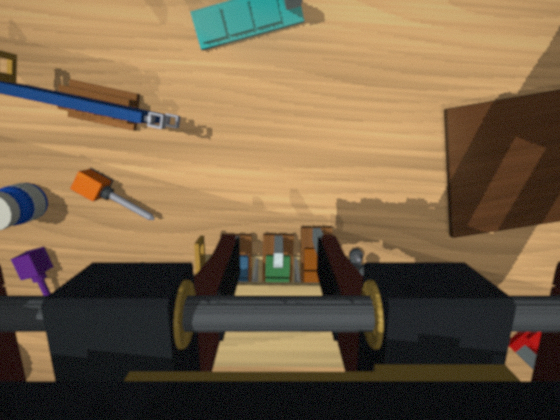

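Looking toward the cupboard from above, this wrist view shows the handles between the fingers, with the green one at (278,258). The lockpin is at (100,187), the door's knuckles at (160,120) and the board at (500,170).

Run:
```python
from h import *
for n,box in(('t0',(235,335,140,175)),('w1',(190,370,220,300))):
    P,p=cloud(n);u0,u1,v0,v1=box
    Q=P[v0:v1,u0:u1];m=(Q[...,2]>.083)&(Q[...,2]<.094)
    if n=='w1': m&=Q[...,0]<.655
    k,l,s,c=cv2.connectedComponentsWithStats(m.astype(np.uint8))
    for i in range(1,k):
        if s[i,4]>4:
            q=Q[l==i];print(n,s[i],q.mean(0).round(4),np.median(q,0).round(4),q.min(0).round(3),q.max(0).round(3))
```

```text
t0 [91  3  4  5  7] [ 0.6562 -0.1618  0.0858] [ 0.6571 -0.1615  0.0848] [ 0.651 -0.166  0.083] [ 0.659 -0.159  0.091]
t0 [ 6 11  5  5 14] [0.6369 0.0629 0.0877] [0.6364 0.0633 0.0884] [0.632 0.057 0.083] [0.642 0.068 0.093]
t0 [74 12  5  7 35] [ 0.6282 -0.1179  0.0882] [ 0.6282 -0.1177  0.0878] [ 0.62  -0.123  0.085] [ 0.637 -0.112  0.094]
t0 [50 14  5  8 33] [ 0.6235 -0.0549  0.0886] [ 0.6242 -0.0544  0.0886] [ 0.613 -0.06   0.083] [ 0.633 -0.049  0.094]
t0 [29 20  6  8 28] [6.077e-01 4.000e-04 8.790e-02] [6.073e-01 2.000e-04 8.800e-02] [ 0.598 -0.006  0.084] [0.617 0.007 0.092]
w1 [ 84  31  10  16 141] [ 0.6216 -0.0538  0.088 ] [ 0.621  -0.0538  0.0883] [ 0.613 -0.06   0.083] [ 0.633 -0.048  0.09 ]
w1 [52 61 13  1 13] [ 0.6535 -0.0907  0.0923] [ 0.6536 -0.0906  0.0923] [ 0.653 -0.098  0.091] [ 0.654 -0.083  0.094]
w1 [108  60   3   3   8] [ 0.6511 -0.0247  0.0879] [ 0.6513 -0.0247  0.0874] [ 0.65  -0.026  0.084] [ 0.652 -0.023  0.094]
w1 [120  62   8   1   8] [ 0.6488 -0.0063  0.0932] [ 0.6488 -0.0063  0.0932] [ 0.648 -0.011  0.092] [ 0.649 -0.002  0.094]
```

{"method": "drive_tool", "body": {
  "offset": [
    [-0.92,0.56,0.6],
    [-0.92,0.56,0.6],
    [-0.92,0.56,0.6],
    [-0.92,0.56,0.6],
    [0,0,0.9],
    [0,0,0.9],
    [0,0,0.9],
    [0,0,0.9],
    [0,0,0.9],
    [0,0,0.6],
    [0,0,0],
    [0,0,0]
  ],
  "angular": [
    [0,0,0],
    [0,0,0],
    [0,0,0],
    [0,0,0],
    [0,0,0],
    [0,0,0],
    [0,0,0],
    [0,0,0],
    [0,0,0],
    [0,0,0],
    [0,0,0],
    [0,0,0]
  ]
}}

```text
time: 3.98
position: [0.6068, 0.001, 0.1371]
ee_rot: [[-0.998, -0.07, -0.002], [-0.07, 0.998, 0.0], [0.002, 0.0, -1.0]]
force: [0.4, 0.0, 0.2]
opening: 0.0399
finger_force: 0.0
```

Run:
```python
from h import *
s=manip.read_state();print(s['time'],s['position'].round(4),s['force'].round(1))
snap('wrist','w2');crop('w2',150,410,180,340,3,'c3')
P,p=cloud('w2');Q=P[180:340,150:410];m=(Q[...,2]>.083)&(Q[...,2]<.094)&(Q[...,0]<.645)
k,l,st,c=cv2.connectedComponentsWithStats(m.astype(np.uint8))
for i in range(1,k):
    if st[i,4]>30: q=Q[l==i];print(st[i],q.mean(0).round(4),q.min(0).round(3),q.max(0).round(3))
```

```text
3.9833 [0.6068 0.001  0.1371] [0.4 0.  0.2]
[119  32  18  30 538] [0.6071 0.0014 0.0881] [ 0.598 -0.005  0.083] [0.618 0.008 0.091]
[ 35  48  20  31 568] [ 0.6224 -0.0532  0.0879] [ 0.613 -0.06   0.083] [ 0.633 -0.047  0.09 ]
```

View pics/c3.png

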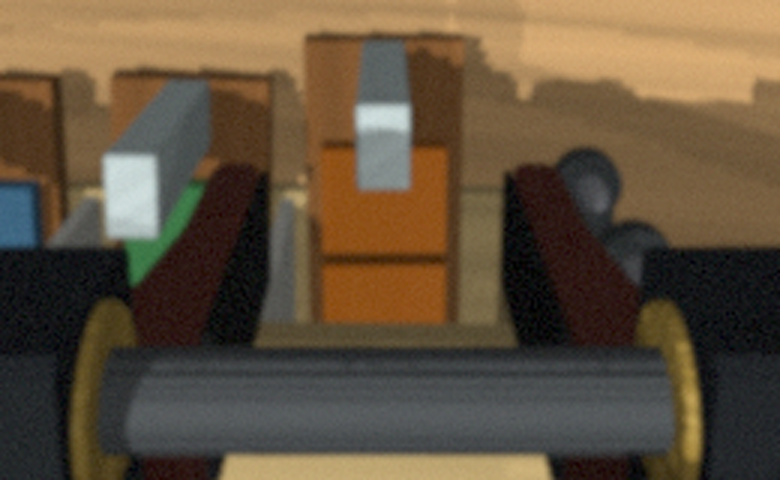

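The amber handle (centred near (385,115) in the crop) lies between the fingers, in line. Now I'll go down and grip.

{"method": "drive_tool", "body": {
  "offset": [
    [0,0,0.83],
    [0,0,0.83],
    [0,0,0.83],
    [0,0,0.83],
    [0,0,0],
    [0,0,0]
  ],
  "angular": [
    [0,0,0],
    [0,0,0],
    [0,0,0],
    [0,0,0],
    [0,0,0],
    [0,0,0]
  ]
}}

```text
time: 4.53
position: [0.6081, 0.0001, 0.0553]
ee_rot: [[-0.998, -0.069, -0.0], [-0.069, 0.998, 0.0], [0.0, 0.0, -1.0]]
force: [-0.2, 0.7, 1.1]
opening: 0.0399
finger_force: 0.0
```

{"method": "drive_tool", "body": {
  "offset": [
    [0,0,0],
    [0,0,0],
    [0,0,0],
    [0,0,0],
    [0,0,0],
    [0,0,0],
    [0,0,0],
    [0,0,0]
  ],
  "angular": [
    [0,0,0],
    [0,0,0],
    [0,0,0],
    [0,0,0],
    [0,0,0],
    [0,0,0],
    [0,0,0],
    [0,0,0]
  ],
  "hand": 1
}}

```text
time: 5.2
position: [0.6085, -0.0002, 0.0556]
ee_rot: [[-0.998, -0.069, 0.001], [-0.069, 0.998, -0.0], [-0.001, -0.0, -1.0]]
force: [-1.6, 1.0, 5.9]
opening: 0.0115
finger_force: 55.0
```

{"method": "drive_tool", "body": {
  "offset": [
    [0.2,0,-0.04],
    [0.4,0,0],
    [0.6,0,0],
    [0.6,0,0],
    [0.6,0,0],
    [0.6,0,0],
    [0.6,0,0],
    [0.6,0,0],
    [0.6,0,0],
    [0.4,0,0],
    [0.2,0,0],
    [0,0,0]
  ],
  "angular": [
    [0,0,0],
    [0,0,0],
    [0,0,0],
    [0,0,0],
    [0,0,0],
    [0,0,0],
    [0,0,0],
    [0,0,0],
    [0,0,0],
    [0,0,0],
    [0,0,0],
    [0,0,0]
  ]
}}

```text
time: 6.2
position: [0.4712, -0.0093, 0.0554]
ee_rot: [[-0.998, -0.069, -0.002], [-0.069, 0.998, 0.0], [0.002, 0.0, -1.0]]
force: [0.3, 0.1, -1.6]
opening: 0.0118
finger_force: 55.0
```

Run:
```python
from h import *
s=manip.read_state();print(s['time'],s['position'].round(4),s['force'].round(1),s['opening'])
s=dict(s);p=s['position'].copy();p[2]+=.06;s['position']=p
plan([.404,.3646,p[2]],Rd(14),st=s)
```

```text
6.2 [ 0.4712 -0.0093  0.0554] [ 0.3  0.1 -1.6] 0.01181541742887841
16 [[0.1, 0.94, 0.0], [0.09, 0.95, 0.0], [0.08, 0.95, 0.0], [0.07, 0.95, 0.0], [0.06, 0.95, 0.0], [0.05, 0.95, 0.0], [0.04, 0.95, 0.0], [0.03, 0.95, 0.0], [0.02, 0.95, 0.0], [0.01, 0.95, 0.0], [-0.0, 0.95, 0.0], [-0.01, 0.95, 0.0]] [[0.0, -0.0, -0.1], [0.0, -0.0, -0.1], [0.0, -0.0, -0.1], [0.0, -0.0, -0.1], [0.0, -0.0, -0.1], [0.0, -0.0, -0.1], [0.0, -0.0, -0.1], [0.0, -0.0, -0.1], [0.0, -0.0, -0.1], [0.0, -0.0, -0.1], [0.0, -0.0, -0.1], [0.0, -0.0, -0.1]]
16 [[-0.02, 0.95, 0.0], [-0.03, 0.95, 0.0], [-0.04, 0.95, 0.0], [-0.05, 0.95, 0.0]] [[0.0, -0.0, -0.1], [0.0, -0.0, -0.1], [0.0, -0.0, -0.1], [0.0, -0.0, -0.1]]
```

{"method": "drive_tool", "body": {
  "offset": [
    [0,0,-0.3],
    [0,0,-0.5],
    [0,0,-0.5],
    [0,0,-0.5],
    [0,0,-0.4],
    [0,0,-0.2]
  ],
  "angular": [
    [0,0,0],
    [0,0,0],
    [0,0,0],
    [0,0,0],
    [0,0,0],
    [0,0,0]
  ]
}}

```text
time: 6.7
position: [0.4754, -0.0097, 0.1175]
ee_rot: [[-0.998, -0.069, 0.004], [-0.069, 0.998, -0.001], [-0.003, -0.001, -1.0]]
force: [0.1, -0.6, -3.0]
opening: 0.0121
finger_force: 55.0
```

{"method": "drive_tool", "body": {
  "offset": [
    [0.04,0.4,0],
    [0.04,0.63,0],
    [0.04,0.63,0],
    [0.04,0.63,0],
    [0.04,0.63,0],
    [0.04,0.63,0],
    [0.04,0.63,0],
    [0.04,0.63,0],
    [0.04,0.63,0],
    [0.04,0.63,0],
    [0.04,0.63,0],
    [0.04,0.63,0]
  ],
  "angular": [
    [0,0,-0.07],
    [0,0,-0.07],
    [0,0,-0.07],
    [0,0,-0.07],
    [0,0,-0.07],
    [0,0,-0.07],
    [0,0,-0.07],
    [0,0,-0.07],
    [0,0,-0.07],
    [0,0,-0.07],
    [0,0,-0.07],
    [0,0,-0.07]
  ]
}}

```text
time: 7.7
position: [0.4405, 0.1728, 0.1151]
ee_rot: [[-0.988, -0.157, -0.001], [-0.157, 0.988, 0.0], [0.001, 0.0, -1.0]]
force: [0.3, -0.8, -2.4]
opening: 0.0118
finger_force: 55.0
```

{"method": "drive_tool", "body": {
  "offset": [
    [0,0.63,0],
    [0,0.63,0],
    [0,0.63,0],
    [0,0.63,0],
    [0,0.63,0],
    [0,0.63,0],
    [0,0.63,0],
    [0,0.63,0],
    [0,0.63,0],
    [0,0.63,0],
    [0,0.63,0],
    [0,0.5,0]
  ],
  "angular": [
    [0,0,-0.07],
    [0,0,-0.07],
    [0,0,-0.07],
    [0,0,-0.07],
    [0,0,-0.07],
    [0,0,-0.07],
    [0,0,-0.07],
    [0,0,-0.07],
    [0,0,-0.07],
    [0,0,-0.07],
    [0,0,-0.07],
    [0,0,-0.07]
  ]
}}

```text
time: 8.7
position: [0.4039, 0.3551, 0.115]
ee_rot: [[-0.97, -0.243, -0.001], [-0.243, 0.97, -0.0], [0.001, 0.0, -1.0]]
force: [-0.2, -0.1, -2.8]
opening: 0.0118
finger_force: 55.0
```

Run:
```python
from h import *
snap('side','s1');crop('s1',100,380,60,260,2.8,'c4')
s=manip.read_state();print(s['time'],s['position'].round(4),s['force'].round(1),s['opening'])
plan([.404,.3646,s['position'][2]],Rd(14))
```

```text
8.75 [0.4039 0.3569 0.1152] [ 0.   2.4 -2.5] 0.011695377599163826
1 [[-0.08, 0.3, 0.0]] [[0.02, -0.0, 0.02]]
```

View pics/c4.png

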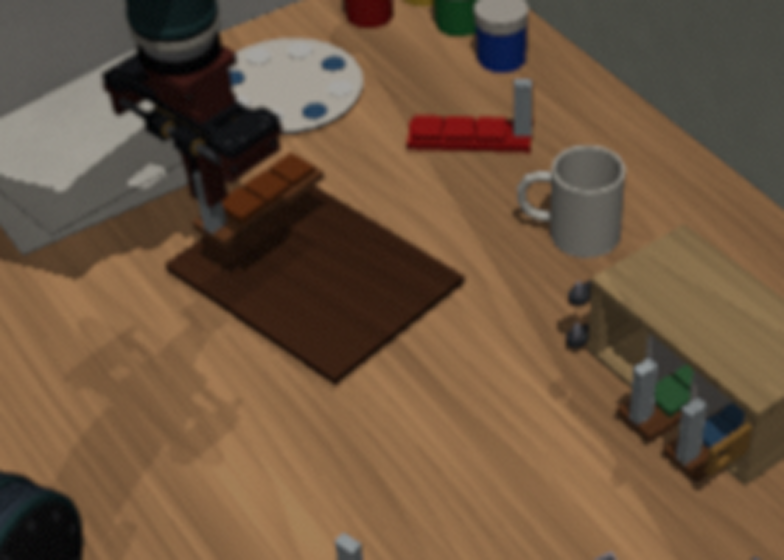

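The side view shows the amber tray hanging level over the board's far-left third, so I'll lower it.

{"method": "drive_tool", "body": {
  "offset": [
    [0,0.2,0.4],
    [0,0,0.4],
    [0,0,0.4],
    [0,0,0.4],
    [0,0,0.3],
    [0,0,0.2],
    [0,0,0.12],
    [0,0,0],
    [0,0,0]
  ],
  "angular": [
    [0,0,0],
    [0,0,0],
    [0,0,0],
    [0,0,0],
    [0,0,0],
    [0,0,0],
    [0,0,0],
    [0,0,0],
    [0,0,0]
  ]
}}

```text
time: 9.5
position: [0.404, 0.3583, 0.0602]
ee_rot: [[-0.97, -0.242, 0.0], [-0.242, 0.97, 0.0], [-0.0, 0.0, -1.0]]
force: [0.4, 0.1, -2.0]
opening: 0.0118
finger_force: 55.0
```

{"method": "drive_tool", "body": {
  "offset": [
    [0,0,0],
    [0,0,0],
    [0,0,0],
    [0,0,0],
    [0,0,0],
    [0,0,-0.5],
    [0,0,-0.8],
    [0,0,-0.9],
    [0,0,-0.9],
    [0,0,-0.9],
    [0,0,-0.5],
    [0,0,0]
  ],
  "angular": [
    [0,0,0],
    [0,0,0],
    [0,0,0],
    [0,0,0],
    [0,0,0],
    [0,0,0],
    [0,0,0],
    [0,0,0],
    [0,0,0],
    [0,0,0],
    [0,0,0],
    [0,0,0]
  ],
  "hand": 0.09
}}

```text
time: 10.5
position: [0.4055, 0.3597, 0.1757]
ee_rot: [[-0.97, -0.242, 0.005], [-0.242, 0.97, 0.003], [-0.006, 0.002, -1.0]]
force: [0.7, 0.8, -0.3]
opening: 0.0402
finger_force: 0.0
```

Run:
```python
from h import *
s=manip.read_state();print(s['time'],s['position'].round(4),s['force'].round(1),s['opening'])
plan([.622,-.0537,s['position'][2]],Rd(3.8))
snap('wrist','w3');P,p=cloud('w3');m=(P[...,2]>.085)&(P[...,2]<.098)&(P[...,0]<.45);q=P[m];print(len(q),np.median(q,0) if len(q) else 0)
```

```text
10.5 [0.4055 0.3597 0.1757] [ 0.7  0.8 -0.3] 0.04017397015368729
20 [[-0.22, -0.91, -0.0], [-0.23, -0.91, -0.0], [-0.24, -0.9, -0.0], [-0.24, -0.9, -0.0], [-0.25, -0.9, -0.0], [-0.26, -0.9, -0.0], [-0.27, -0.89, -0.0], [-0.28, -0.89, -0.0], [-0.28, -0.89, -0.0], [-0.29, -0.89, -0.0], [-0.3, -0.88, -0.0], [-0.31, -0.88, -0.0]] [[0.0, 0.0, 0.09], [0.0, 0.0, 0.09], [0.0, 0.0, 0.09], [0.0, 0.0, 0.09], [0.0, 0.0, 0.09], [0.0, 0.0, 0.09], [0.0, 0.0, 0.09], [0.0, 0.0, 0.09], [0.0, 0.0, 0.09], [0.0, 0.0, 0.09], [0.0, 0.0, 0.09], [0.0, 0.0, 0.09]]
20 [[-0.32, -0.88, -0.0], [-0.32, -0.88, -0.0], [-0.33, -0.87, -0.0], [-0.34, -0.87, -0.0], [-0.35, -0.87, -0.0], [-0.35, -0.86, -0.0], [-0.36, -0.86, -0.0], [-0.37, -0.86, -0.0]] [[0.0, 0.0, 0.09], [0.0, 0.0, 0.09], [0.0, 0.0, 0.09], [0.0, 0.0, 0.09], [0.0, 0.0, 0.09], [0.0, 0.0, 0.09], [0.0, 0.0, 0.09], [0.0, 0.0, 0.09]]
410 [0.40252888 0.35901972 0.09230579]
```

{"method": "drive_tool", "body": {
  "offset": [
    [-0.26,-0.9,0],
    [-0.26,-0.9,0],
    [-0.26,-0.9,0],
    [-0.26,-0.9,0],
    [-0.26,-0.9,0],
    [-0.26,-0.9,0],
    [-0.26,-0.9,0],
    [-0.26,-0.9,0],
    [-0.26,-0.9,0],
    [-0.26,-0.9,0],
    [-0.3,-0.88,0],
    [-0.3,-0.88,0]
  ],
  "angular": [
    [0,0,0.09],
    [0,0,0.09],
    [0,0,0.09],
    [0,0,0.09],
    [0,0,0.09],
    [0,0,0.09],
    [0,0,0.09],
    [0,0,0.09],
    [0,0,0.09],
    [0,0,0.09],
    [0,0,0.09],
    [0,0,0.09]
  ]
}}

```text
time: 11.55
position: [0.5331, 0.1085, 0.171]
ee_rot: [[-0.991, -0.131, -0.003], [-0.131, 0.991, -0.0], [0.003, 0.0, -1.0]]
force: [0.2, -0.4, 0.2]
opening: 0.04
finger_force: 0.0
```

{"method": "drive_tool", "body": {
  "offset": [
    [-0.34,-0.87,0],
    [-0.34,-0.87,0],
    [-0.34,-0.87,0],
    [-0.34,-0.87,0],
    [-0.34,-0.87,0],
    [-0.34,-0.87,0],
    [-0.34,-0.87,0],
    [-0.34,-0.87,0],
    [0,0,0],
    [0,0,0],
    [0,0,0]
  ],
  "angular": [
    [0,0,0.09],
    [0,0,0.09],
    [0,0,0.09],
    [0,0,0.09],
    [0,0,0.09],
    [0,0,0.09],
    [0,0,0.09],
    [0,0,0.09],
    [0,0,0],
    [0,0,0],
    [0,0,0]
  ]
}}

```text
time: 12.47
position: [0.6173, -0.056, 0.1712]
ee_rot: [[-0.998, -0.056, -0.003], [-0.056, 0.998, 0.001], [0.003, 0.001, -1.0]]
force: [-0.8, 0.4, -0.0]
opening: 0.0398
finger_force: 0.0
```

```bash
cat >> h.py <<'E'
def handles(n,zr=(.083,.094),xmax=.645):
    snap('wrist',n);P,p=cloud(n);m=(P[...,2]>zr[0])&(P[...,2]<zr[1])&(P[...,0]<xmax)
    k,l,st,c=cv2.connectedComponentsWithStats(m.astype(np.uint8))
    for i in range(1,k):
        if st[i,4]>100: q=P[l==i];print(st[i],q.mean(0).round(4),q.min(0).round(3),q.max(0).round(3))
def stt():
    s=manip.read_state();print(round(s['time'],2),s['position'].round(4),'yaw',np.degrees(np.arctan2(-s['ee_rot'][0][1],s['ee_rot'][1][1])).round(2),s['force'].round(1),round(s['opening'],4));return s
E
python3 - <<'E'
from h import *
stt();handles('w4')
E
```

```text
12.47 [ 0.6173 -0.056   0.1712] yaw 3.21 [-0.8  0.4 -0. ] 0.0398
[272 207  16  26 412] [ 0.6226 -0.0538  0.0882] [ 0.613 -0.06   0.083] [ 0.633 -0.047  0.09 ]
[190 208  17  27 440] [ 0.6272 -0.116   0.088 ] [ 0.618 -0.123  0.083] [ 0.638 -0.11   0.09 ]
[422 239  14  13 110] [0.6363 0.0627 0.0893] [0.633 0.06  0.083] [0.641 0.067 0.094]
```

{"method": "drive_tool", "body": {
  "offset": [
    [-0.21,0.08,0.7],
    [0,0,0.8],
    [0,0,0.8],
    [0,0,0.8],
    [0,0,0.8],
    [0,0,0.5],
    [0,0,0.23],
    [0,0,0],
    [0,0,0]
  ],
  "angular": [
    [0,0,-0.1],
    [0,0,0],
    [0,0,0],
    [0,0,0],
    [0,0,0],
    [0,0,0],
    [0,0,0],
    [0,0,0],
    [0,0,0]
  ]
}}

```text
time: 13.27
position: [0.6238, -0.0541, 0.0573]
ee_rot: [[-0.998, -0.067, 0.0], [-0.067, 0.998, -0.0], [-0.0, -0.0, -1.0]]
force: [0.0, -0.1, 0.4]
opening: 0.0396
finger_force: 0.0
```

{"method": "drive_tool", "body": {
  "offset": [
    [0,0,0],
    [0,0,0],
    [0,0,0],
    [0,0,0],
    [0,0,0],
    [0,0,0],
    [0,0,0],
    [0,0,0]
  ],
  "angular": [
    [0,0,0],
    [0,0,0],
    [0,0,0],
    [0,0,0],
    [0,0,0],
    [0,0,0],
    [0,0,0],
    [0,0,0]
  ],
  "hand": 1
}}

```text
time: 13.93
position: [0.624, -0.0546, 0.0574]
ee_rot: [[-0.998, -0.067, 0.001], [-0.067, 0.998, -0.0], [-0.001, -0.0, -1.0]]
force: [-0.5, -1.3, 4.8]
opening: 0.0117
finger_force: 55.0
```

{"method": "drive_tool", "body": {
  "offset": [
    [0.2,0,-0.04],
    [0.4,0,0],
    [0.6,0,0],
    [0.6,0,0],
    [0.6,0,0],
    [0.6,0,0],
    [0.6,0,0],
    [0.6,0,0],
    [0.6,0,0],
    [0.6,0,0],
    [0.4,0,0],
    [0,0,0]
  ],
  "angular": [
    [0,0,0],
    [0,0,0],
    [0,0,0],
    [0,0,0],
    [0,0,0],
    [0,0,0],
    [0,0,0],
    [0,0,0],
    [0,0,0],
    [0,0,0],
    [0,0,0],
    [0,0,0]
  ]
}}

```text
time: 14.93
position: [0.4746, -0.0634, 0.0572]
ee_rot: [[-0.998, -0.066, -0.005], [-0.066, 0.998, 0.001], [0.005, 0.001, -1.0]]
force: [-0.3, 0.8, -2.2]
opening: 0.0117
finger_force: 55.0
```

{"method": "drive_tool", "body": {
  "offset": [
    [0,0,-0.3],
    [0,0,-0.5],
    [0,0,-0.5],
    [0,0,-0.5],
    [0,0,-0.4],
    [0,0,-0.2],
    [0,0,0]
  ],
  "angular": [
    [0,0,0],
    [0,0,0],
    [0,0,0],
    [0,0,0],
    [0,0,0],
    [0,0,0],
    [0,0,0]
  ]
}}

```text
time: 15.52
position: [0.481, -0.0644, 0.1194]
ee_rot: [[-0.998, -0.067, 0.004], [-0.067, 0.998, -0.001], [-0.003, -0.001, -1.0]]
force: [0.1, 0.5, -2.6]
opening: 0.0117
finger_force: 55.0
```

Run:
```python
from h import *
s=stt();plan([.4222,.289,s['position'][2]],Rd(14),n=24)
```

```text
15.52 [ 0.481  -0.0644  0.1194] yaw 3.83 [ 0.1  0.5 -2.6] 0.0117
24 [[0.06, 0.59, -0.0], [0.05, 0.59, -0.0], [0.05, 0.6, -0.0], [0.05, 0.6, -0.0], [0.04, 0.6, -0.0], [0.04, 0.6, -0.0], [0.03, 0.6, -0.0], [0.03, 0.6, -0.0], [0.02, 0.6, -0.0], [0.02, 0.6, -0.0], [0.01, 0.6, -0.0], [0.01, 0.6, -0.0]] [[-0.0, 0.0, -0.07], [-0.0, 0.0, -0.07], [-0.0, 0.0, -0.07], [-0.0, 0.0, -0.07], [-0.0, 0.0, -0.07], [-0.0, 0.0, -0.07], [-0.0, 0.0, -0.07], [-0.0, 0.0, -0.07], [-0.0, 0.0, -0.07], [-0.0, 0.0, -0.07], [-0.0, 0.0, -0.07], [-0.0, 0.0, -0.07]]
24 [[0.01, 0.6, -0.0], [0.0, 0.6, -0.0], [-0.0, 0.6, -0.0], [-0.01, 0.6, -0.0], [-0.01, 0.6, -0.0], [-0.02, 0.6, -0.0], [-0.02, 0.6, -0.0], [-0.03, 0.6, -0.0], [-0.03, 0.6, -0.0], [-0.03, 0.6, -0.0], [-0.04, 0.6, -0.0], [-0.04, 0.6, -0.0]] [[-0.0, 0.0, -0.07], [-0.0, 0.0, -0.07], [-0.0, 0.0, -0.07], [-0.0, 0.0, -0.07], [-0.0, 0.0, -0.07], [-0.0, 0.0, -0.07], [-0.0, 0.0, -0.07], [-0.0, 0.0, -0.07], [-0.0, 0.0, -0.07], [-0.0, 0.0, -0.07], [-0.0, 0.0, -0.07], [-0.0, 0.0, -0.07]]
```

{"method": "drive_tool", "body": {
  "offset": [
    [0.03,0.4,0],
    [0.03,0.6,0],
    [0.03,0.6,0],
    [0.03,0.6,0],
    [0.03,0.6,0],
    [0.03,0.6,0],
    [0.03,0.6,0],
    [0.03,0.6,0],
    [0.03,0.6,0],
    [0.03,0.6,0],
    [0.03,0.6,0],
    [0.03,0.6,0]
  ],
  "angular": [
    [0,0,-0.07],
    [0,0,-0.07],
    [0,0,-0.07],
    [0,0,-0.07],
    [0,0,-0.07],
    [0,0,-0.07],
    [0,0,-0.07],
    [0,0,-0.07],
    [0,0,-0.07],
    [0,0,-0.07],
    [0,0,-0.07],
    [0,0,-0.07]
  ]
}}

```text
time: 16.52
position: [0.4501, 0.1102, 0.1171]
ee_rot: [[-0.988, -0.155, -0.002], [-0.155, 0.988, 0.0], [0.002, 0.0, -1.0]]
force: [0.5, 0.3, -2.8]
opening: 0.0119
finger_force: 55.0
```

{"method": "drive_tool", "body": {
  "offset": [
    [-0.02,0.6,0],
    [-0.02,0.6,0],
    [-0.02,0.6,0],
    [-0.02,0.6,0],
    [-0.02,0.6,0],
    [-0.02,0.6,0],
    [-0.02,0.6,0],
    [-0.02,0.6,0],
    [-0.02,0.6,0],
    [-0.02,0.6,0],
    [-0.02,0.6,0],
    [-0.02,0.5,0]
  ],
  "angular": [
    [0,0,-0.07],
    [0,0,-0.07],
    [0,0,-0.07],
    [0,0,-0.07],
    [0,0,-0.07],
    [0,0,-0.07],
    [0,0,-0.07],
    [0,0,-0.07],
    [0,0,-0.07],
    [0,0,-0.07],
    [0,0,-0.07],
    [0,0,-0.07]
  ]
}}

```text
time: 17.52
position: [0.4215, 0.2854, 0.1171]
ee_rot: [[-0.97, -0.241, -0.002], [-0.241, 0.97, -0.0], [0.002, 0.0, -1.0]]
force: [-0.1, -0.7, -2.4]
opening: 0.0119
finger_force: 55.0
```

{"method": "drive_tool", "body": {
  "offset": [
    [0,0.2,0.4],
    [0,0,0.4],
    [0,0,0.4],
    [0,0,0.4],
    [0,0,0.3],
    [0,0,0.2],
    [0,0,0.12],
    [0,0,0],
    [0,0,0]
  ],
  "angular": [
    [0,0,0],
    [0,0,0],
    [0,0,0],
    [0,0,0],
    [0,0,0],
    [0,0,0],
    [0,0,0],
    [0,0,0],
    [0,0,0]
  ]
}}

```text
time: 18.27
position: [0.4219, 0.2888, 0.0623]
ee_rot: [[-0.971, -0.24, 0.0], [-0.24, 0.971, -0.0], [-0.0, -0.0, -1.0]]
force: [0.2, -0.6, -2.7]
opening: 0.0114
finger_force: 55.0
```

{"method": "drive_tool", "body": {
  "offset": [
    [0,0,0],
    [0,0,0],
    [0,0,0],
    [0,0,0],
    [0,0,0],
    [0,0,-0.5],
    [0,0,-0.8],
    [0,0,-0.9],
    [0,0,-0.9],
    [0,0,-0.9],
    [0,0,-0.5],
    [0,0,0]
  ],
  "angular": [
    [0,0,0],
    [0,0,0],
    [0,0,0],
    [0,0,0],
    [0,0,0],
    [0,0,0],
    [0,0,0],
    [0,0,0],
    [0,0,0],
    [0,0,0],
    [0,0,0],
    [0,0,0]
  ],
  "hand": 0.09
}}

```text
time: 19.27
position: [0.4235, 0.29, 0.1778]
ee_rot: [[-0.971, -0.24, 0.005], [-0.24, 0.971, 0.003], [-0.006, 0.001, -1.0]]
force: [0.3, 0.8, 0.3]
opening: 0.04
finger_force: 0.0
```

Run:
```python
from h import *
s=stt();handles('w5',(.086,.098),.5);plan([.6272,-.1165,s['position'][2]],Rd(3.8),n=24)
```

```text
19.27 [0.4235 0.29   0.1778] yaw 13.91 [0.3 0.8 0.3] 0.04
[361 193  19  27 459] [0.4029 0.3582 0.0918] [0.393 0.351 0.086] [0.414 0.367 0.094]
[270 194  16  27 424] [0.4205 0.2896 0.0921] [0.41  0.282 0.086] [0.432 0.297 0.094]
24 [[-0.17, -0.74, -0.0], [-0.17, -0.74, -0.0], [-0.18, -0.74, -0.0], [-0.18, -0.73, -0.0], [-0.19, -0.73, -0.0], [-0.2, -0.73, -0.0], [-0.2, -0.73, -0.0], [-0.21, -0.73, -0.0], [-0.21, -0.73, -0.0], [-0.22, -0.73, -0.0], [-0.22, -0.72, -0.0], [-0.23, -0.72, -0.0]] [[0.0, 0.0, 0.07], [0.0, 0.0, 0.07], [0.0, 0.0, 0.07], [0.0, 0.0, 0.07], [0.0, 0.0, 0.07], [0.0, 0.0, 0.07], [0.0, 0.0, 0.07], [0.0, 0.0, 0.07], [0.0, 0.0, 0.07], [0.0, 0.0, 0.07], [0.0, 0.0, 0.07], [0.0, 0.0, 0.07]]
24 [[-0.23, -0.72, -0.0], [-0.24, -0.72, -0.0], [-0.24, -0.72, -0.0], [-0.25, -0.72, -0.0], [-0.25, -0.71, -0.0], [-0.26, -0.71, -0.0], [-0.26, -0.71, -0.0], [-0.27, -0.71, -0.0], [-0.27, -0.71, -0.0], [-0.28, -0.7, -0.0], [-0.29, -0.7, -0.0], [-0.29, -0.7, -0.0]] [[0.0, 0.0, 0.07], [0.0, 0.0, 0.07], [0.0, 0.0, 0.07], [0.0, 0.0, 0.07], [0.0, 0.0, 0.07], [0.0, 0.0, 0.07], [0.0, 0.0, 0.07], [0.0, 0.0, 0.07], [0.0, 0.0, 0.07], [0.0, 0.0, 0.07], [0.0, 0.0, 0.07], [0.0, 0.0, 0.07]]
```

{"method": "drive_tool", "body": {
  "offset": [
    [-0.2,-0.73,0],
    [-0.2,-0.73,0],
    [-0.2,-0.73,0],
    [-0.2,-0.73,0],
    [-0.2,-0.73,0],
    [-0.2,-0.73,0],
    [-0.2,-0.73,0],
    [-0.2,-0.73,0],
    [-0.2,-0.73,0],
    [-0.2,-0.73,0],
    [-0.2,-0.73,0],
    [-0.2,-0.73,0]
  ],
  "angular": [
    [0,0,0.07],
    [0,0,0.07],
    [0,0,0.07],
    [0,0,0.07],
    [0,0,0.07],
    [0,0,0.07],
    [0,0,0.07],
    [0,0,0.07],
    [0,0,0.07],
    [0,0,0.07],
    [0,0,0.07],
    [0,0,0.07]
  ]
}}

```text
time: 20.32
position: [0.5236, 0.0857, 0.1732]
ee_rot: [[-0.988, -0.154, -0.003], [-0.154, 0.988, -0.0], [0.003, 0.0, -1.0]]
force: [-0.2, -0.9, 0.5]
opening: 0.0398
finger_force: 0.0
```

{"method": "drive_tool", "body": {
  "offset": [
    [-0.27,-0.71,0],
    [-0.27,-0.71,0],
    [-0.27,-0.71,0],
    [-0.27,-0.71,0],
    [-0.27,-0.71,0],
    [-0.27,-0.71,0],
    [-0.27,-0.71,0],
    [-0.27,-0.71,0],
    [-0.27,-0.71,0],
    [-0.27,-0.71,0],
    [-0.27,-0.71,0],
    [-0.27,-0.6,0]
  ],
  "angular": [
    [0,0,0.07],
    [0,0,0.07],
    [0,0,0.07],
    [0,0,0.07],
    [0,0,0.07],
    [0,0,0.07],
    [0,0,0.07],
    [0,0,0.07],
    [0,0,0.07],
    [0,0,0.07],
    [0,0,0.07],
    [0,0,0.07]
  ]
}}

```text
time: 21.32
position: [0.6293, -0.1147, 0.1743]
ee_rot: [[-0.998, -0.066, -0.001], [-0.066, 0.998, -0.0], [0.001, -0.0, -1.0]]
force: [0.9, -0.8, 0.1]
opening: 0.0401
finger_force: 0.0
```

{"method": "drive_tool", "body": {
  "offset": [
    [0,0,0],
    [0,0,0],
    [0,0,0]
  ],
  "angular": [
    [0,0,0],
    [0,0,0],
    [0,0,0]
  ]
}}

```text
time: 21.57
position: [0.6285, -0.1125, 0.1747]
ee_rot: [[-0.998, -0.066, -0.001], [-0.066, 0.998, 0.001], [0.001, 0.001, -1.0]]
force: [-0.2, 0.1, -0.1]
opening: 0.04
finger_force: 0.0
```

Run:
```python
from h import *
stt();handles('w6')
```

```text
21.57 [ 0.6285 -0.1125  0.1747] yaw 3.81 [-0.2  0.1 -0.1] 0.04
[265 197  15  26 389] [ 0.6273 -0.1165  0.0882] [ 0.618 -0.123  0.083] [ 0.638 -0.11   0.09 ]
[492 230  16  13 125] [0.6366 0.0622 0.0889] [0.633 0.06  0.083] [0.641 0.067 0.094]
```

{"method": "drive_tool", "body": {
  "offset": [
    [0.06,-0.16,0.7],
    [0,0,0.8],
    [0,0,0.8],
    [0,0,0.8],
    [0,0,0.8],
    [0,0,0.5],
    [0,0,0.27],
    [0,0,0],
    [0,0,0]
  ],
  "angular": [
    [0,0,0],
    [0,0,0],
    [0,0,0],
    [0,0,0],
    [0,0,0],
    [0,0,0],
    [0,0,0],
    [0,0,0],
    [0,0,0]
  ]
}}

```text
time: 22.37
position: [0.6278, -0.1168, 0.0585]
ee_rot: [[-0.998, -0.067, 0.0], [-0.067, 0.998, -0.0], [-0.0, -0.0, -1.0]]
force: [-0.0, 0.8, -0.2]
opening: 0.0398
finger_force: 0.0
```

{"method": "drive_tool", "body": {
  "offset": [
    [0,0,0],
    [0,0,0],
    [0,0,0],
    [0,0,0],
    [0,0,0],
    [0,0,0],
    [0,0,0],
    [0,0,0]
  ],
  "angular": [
    [0,0,0],
    [0,0,0],
    [0,0,0],
    [0,0,0],
    [0,0,0],
    [0,0,0],
    [0,0,0],
    [0,0,0]
  ],
  "hand": 1
}}

```text
time: 23.03
position: [0.6279, -0.1172, 0.0587]
ee_rot: [[-0.998, -0.067, 0.001], [-0.067, 0.998, -0.0], [-0.001, -0.0, -1.0]]
force: [-0.7, -0.7, 4.4]
opening: 0.0117
finger_force: 55.0
```

{"method": "drive_tool", "body": {
  "offset": [
    [0.2,0,-0.04],
    [0.4,0,0],
    [0.6,0,0],
    [0.6,0,0],
    [0.6,0,0],
    [0.6,0,0],
    [0.6,0,0],
    [0.6,0,0],
    [0.6,0,0],
    [0.6,0,0],
    [0.4,0,0],
    [0,0,0]
  ],
  "angular": [
    [0,0,0],
    [0,0,0],
    [0,0,0],
    [0,0,0],
    [0,0,0],
    [0,0,0],
    [0,0,0],
    [0,0,0],
    [0,0,0],
    [0,0,0],
    [0,0,0],
    [0,0,0]
  ]
}}

```text
time: 24.03
position: [0.479, -0.1259, 0.0586]
ee_rot: [[-0.998, -0.066, -0.004], [-0.066, 0.998, 0.001], [0.004, 0.002, -1.0]]
force: [-0.3, 0.2, -2.0]
opening: 0.0122
finger_force: 55.0
```

{"method": "drive_tool", "body": {
  "offset": [
    [0,0,-0.3],
    [0,0,-0.5],
    [0,0,-0.5],
    [0,0,-0.5],
    [0,0,-0.4],
    [0,0,-0.2],
    [0,0,0]
  ],
  "angular": [
    [0,0,0],
    [0,0,0],
    [0,0,0],
    [0,0,0],
    [0,0,0],
    [0,0,0],
    [0,0,0]
  ]
}}

```text
time: 24.62
position: [0.4845, -0.1271, 0.1206]
ee_rot: [[-0.998, -0.067, 0.003], [-0.067, 0.998, -0.001], [-0.003, -0.001, -1.0]]
force: [0.2, 0.4, -1.5]
opening: 0.0113
finger_force: 55.0
```

Run:
```python
from h import *
s=stt();plan([.4404,.217,s['position'][2]],Rd(14),n=24)
```

```text
24.62 [ 0.4845 -0.1271  0.1206] yaw 3.84 [ 0.2  0.4 -1.5] 0.0113
24 [[0.03, 0.58, -0.0], [0.03, 0.58, -0.0], [0.03, 0.58, -0.0], [0.02, 0.58, -0.0], [0.02, 0.58, -0.0], [0.01, 0.58, -0.0], [0.01, 0.58, -0.0], [0.01, 0.58, -0.0], [0.0, 0.58, -0.0], [-0.0, 0.58, -0.0], [-0.01, 0.58, -0.0], [-0.01, 0.58, -0.0]] [[-0.0, 0.0, -0.07], [-0.0, 0.0, -0.07], [-0.0, 0.0, -0.07], [-0.0, 0.0, -0.07], [-0.0, 0.0, -0.07], [-0.0, 0.0, -0.07], [-0.0, 0.0, -0.07], [-0.0, 0.0, -0.07], [-0.0, 0.0, -0.07], [-0.0, 0.0, -0.07], [-0.0, 0.0, -0.07], [-0.0, 0.0, -0.07]]
24 [[-0.02, 0.58, -0.0], [-0.02, 0.58, -0.0], [-0.02, 0.58, -0.0], [-0.03, 0.58, -0.0], [-0.03, 0.58, -0.0], [-0.04, 0.58, -0.0], [-0.04, 0.58, -0.0], [-0.05, 0.58, -0.0], [-0.05, 0.58, -0.0], [-0.05, 0.58, -0.0], [-0.06, 0.58, -0.0], [-0.06, 0.57, -0.0]] [[-0.0, 0.0, -0.07], [-0.0, 0.0, -0.07], [-0.0, 0.0, -0.07], [-0.0, 0.0, -0.07], [-0.0, 0.0, -0.07], [-0.0, 0.0, -0.07], [-0.0, 0.0, -0.07], [-0.0, 0.0, -0.07], [-0.0, 0.0, -0.07], [-0.0, 0.0, -0.07], [-0.0, 0.0, -0.07], [-0.0, 0.0, -0.07]]
```

{"method": "drive_tool", "body": {
  "offset": [
    [0.01,0.4,0],
    [0.01,0.58,0],
    [0.01,0.58,0],
    [0.01,0.58,0],
    [0.01,0.58,0],
    [0.01,0.58,0],
    [0.01,0.58,0],
    [0.01,0.58,0],
    [0.01,0.58,0],
    [0.01,0.58,0],
    [0.01,0.58,0],
    [0.01,0.58,0]
  ],
  "angular": [
    [0,0,-0.07],
    [0,0,-0.07],
    [0,0,-0.07],
    [0,0,-0.07],
    [0,0,-0.07],
    [0,0,-0.07],
    [0,0,-0.07],
    [0,0,-0.07],
    [0,0,-0.07],
    [0,0,-0.07],
    [0,0,-0.07],
    [0,0,-0.07]
  ]
}}

```text
time: 25.62
position: [0.4605, 0.0428, 0.1183]
ee_rot: [[-0.988, -0.155, -0.002], [-0.155, 0.988, 0.0], [0.002, 0.001, -1.0]]
force: [0.2, 0.2, -1.7]
opening: 0.0119
finger_force: 55.0
```

{"method": "drive_tool", "body": {
  "offset": [
    [-0.04,0.58,0],
    [-0.04,0.58,0],
    [-0.04,0.58,0],
    [-0.04,0.58,0],
    [-0.04,0.58,0],
    [-0.04,0.58,0],
    [-0.04,0.58,0],
    [-0.04,0.58,0],
    [-0.04,0.58,0],
    [-0.04,0.58,0],
    [-0.04,0.58,0],
    [-0.04,0.5,0]
  ],
  "angular": [
    [0,0,-0.07],
    [0,0,-0.07],
    [0,0,-0.07],
    [0,0,-0.07],
    [0,0,-0.07],
    [0,0,-0.07],
    [0,0,-0.07],
    [0,0,-0.07],
    [0,0,-0.07],
    [0,0,-0.07],
    [0,0,-0.07],
    [0,0,-0.07]
  ]
}}

```text
time: 26.62
position: [0.4388, 0.2136, 0.1182]
ee_rot: [[-0.97, -0.241, -0.002], [-0.241, 0.971, -0.0], [0.002, 0.0, -1.0]]
force: [-0.8, -1.1, -0.8]
opening: 0.0118
finger_force: 55.0
```

{"method": "drive_tool", "body": {
  "offset": [
    [0,0.1,0.4],
    [0,0,0.4],
    [0,0,0.4],
    [0,0,0.4],
    [0,0,0.3],
    [0,0,0.2],
    [0,0,0.14],
    [0,0,0],
    [0,0,0]
  ],
  "angular": [
    [0,0,0],
    [0,0,0],
    [0,0,0],
    [0,0,0],
    [0,0,0],
    [0,0,0],
    [0,0,0],
    [0,0,0],
    [0,0,0]
  ]
}}

```text
time: 27.37
position: [0.4399, 0.2146, 0.0631]
ee_rot: [[-0.971, -0.24, 0.0], [-0.24, 0.971, -0.0], [-0.0, -0.0, -1.0]]
force: [-0.2, -0.4, -1.6]
opening: 0.0115
finger_force: 55.0
```

{"method": "drive_tool", "body": {
  "offset": [
    [0,0,0],
    [0,0,0],
    [0,0,0],
    [0,0,0],
    [0,0,0],
    [0,0,-0.5],
    [0,0,-0.8],
    [0,0,-0.9],
    [0,0,-0.9],
    [0,0,-0.9],
    [0,0,-0.9],
    [0,0,-0.9]
  ],
  "angular": [
    [0,0,0],
    [0,0,0],
    [0,0,0],
    [0,0,0],
    [0,0,0],
    [0,0,0],
    [0,0,0],
    [0,0,0],
    [0,0,0],
    [0,0,0],
    [0,0,0],
    [0,0,0]
  ],
  "hand": 0.09
}}

```text
time: 28.37
position: [0.4393, 0.2148, 0.2093]
ee_rot: [[-0.971, -0.24, -0.0], [-0.24, 0.971, -0.0], [0.0, -0.0, -1.0]]
force: [-0.2, 0.2, 0.6]
opening: 0.0402
finger_force: 0.0
```

Run:
```python
from h import *
s=stt();handles('w7',(.086,.098),.5)
snap('top','t1');snap('side','s2');crop('s2',100,380,60,260,2.8,'c5')
P,p=cloud('t1')
# door geometry: top edge line
Q=P[205:245,325:435].reshape(-1,3);hs=cv2.cvtColor(p,cv2.COLOR_BGR2HSV)[205:245,325:435].reshape(-1,3)
m=(hs[:,0]>100)&(hs[:,0]<130)&(hs[:,1]>90)&(Q[:,2]>.094)&(Q[:,2]<.12);q=Q[m]
c=np.median(q,0);l=cv2.fitLine(q[:,:2].astype(np.float32),cv2.DIST_HUBER,0,.01,.01).ravel();print('door',len(q),q.mean(0),l,np.degrees(np.arctan2(l[1],l[0])))
t=(q[:,:2]-l[2:])@l[:2];print(t.min(),t.max(),np.percentile(q[:,2],[5,50,95]))
```

```text
28.37 [0.4393 0.2148 0.2093] yaw 13.9 [-0.2  0.2  0.6] 0.0402
[439 189  20  24 400] [0.403  0.3577 0.0915] [0.393 0.351 0.086] [0.414 0.367 0.094]
[272 190  14  24 330] [0.4389 0.2158 0.092 ] [0.429 0.208 0.086] [0.45  0.224 0.094]
[358 190  17  24 366] [0.4208 0.2889 0.0918] [0.41  0.282 0.086] [0.432 0.298 0.094]
door 277 [ 0.44464033 -0.30986049  0.10249134] [ 0.14215781  0.989844    0.44464034 -0.3098605 ] 81.82727
-0.09381551532369516 0.09146036295412852 [0.09906407 0.10240986 0.10636087]
```

View pics/c5.png

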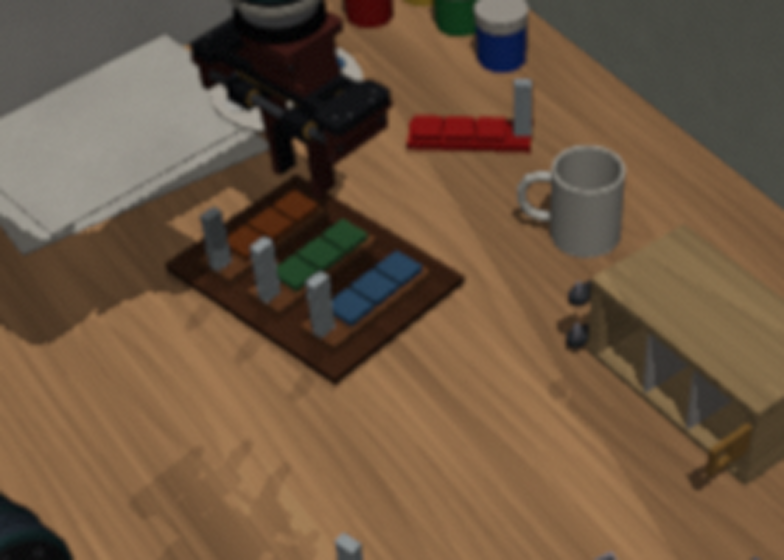

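All three trays stand on the board: amber's handle is at (215,240), green's at (265,270) and blue's at (318,303) in the crop. The cupboard is empty. Next is the door.

{"method": "drive_tool", "body": {
  "offset": [
    [0,0,0],
    [0,0,0],
    [0,0,0],
    [0,0,0],
    [0,0,0],
    [0,0,0],
    [0,0,0],
    [0,0,0],
    [0,0,0],
    [0,0,0],
    [0,0,0],
    [0,0,0]
  ],
  "angular": [
    [0,0,0.98],
    [0,0,0.98],
    [0,0,0.98],
    [0,0,0.98],
    [0,0,0.98],
    [0,0,0.98],
    [0,0,0.98],
    [0,0,0.98],
    [0,0,0.98],
    [0,0,0.98],
    [0,0,0.98],
    [0,0,0.98]
  ]
}}

```text
time: 29.52
position: [0.4386, 0.2145, 0.2065]
ee_rot: [[-0.545, 0.838, -0.003], [0.838, 0.545, -0.001], [0.001, -0.003, -1.0]]
force: [-0.7, -0.9, 0.2]
opening: 0.0402
finger_force: 0.0
```

{"method": "drive_tool", "body": {
  "offset": [
    [0,0,0],
    [0,0,0],
    [0,0,0],
    [0,0,0],
    [0,0,0],
    [0,0,0],
    [0,0,0],
    [-0.94,0.15,0],
    [-0.94,0.15,0],
    [-0.94,0.15,0],
    [-0.94,0.15,0],
    [-0.94,0.15,0]
  ],
  "angular": [
    [0,0,0.98],
    [0,0,0.98],
    [0,0,0.98],
    [0,0,0.98],
    [0,0,0.98],
    [0,0,0.98],
    [0,0,0.98],
    [0,0,0],
    [0,0,0],
    [0,0,0],
    [0,0,0],
    [0,0,0]
  ]
}}

```text
time: 30.52
position: [0.441, 0.0949, 0.2067]
ee_rot: [[0.136, 0.991, -0.003], [0.991, -0.136, -0.0], [-0.001, -0.003, -1.0]]
force: [-0.6, 0.1, -0.7]
opening: 0.0399
finger_force: 0.0
```

{"method": "drive_tool", "body": {
  "offset": [
    [-0.94,0.15,0],
    [-0.94,0.15,0],
    [-0.94,0.15,0],
    [-0.94,0.15,0],
    [-0.94,0.15,0],
    [-0.94,0.15,0],
    [-0.94,0.15,0],
    [-0.94,0.15,0],
    [-0.94,0.15,0],
    [-0.94,0.15,0],
    [-0.94,0.15,0],
    [-0.94,0.15,0]
  ],
  "angular": [
    [0,0,0],
    [0,0,0],
    [0,0,0],
    [0,0,0],
    [0,0,0],
    [0,0,0],
    [0,0,0],
    [0,0,0],
    [0,0,0],
    [0,0,0],
    [0,0,0],
    [0,0,0]
  ]
}}

```text
time: 31.52
position: [0.4474, -0.1903, 0.2066]
ee_rot: [[0.136, 0.991, -0.002], [0.991, -0.136, 0.001], [0.001, -0.002, -1.0]]
force: [-0.4, 0.2, 0.0]
opening: 0.04
finger_force: 0.0
```

{"method": "drive_tool", "body": {
  "offset": [
    [-0.94,0.15,0],
    [-0.94,0.15,0],
    [-0.94,0.15,0],
    [-0.94,0.15,0],
    [-0.94,0.15,0],
    [0,0,0],
    [0,0,0],
    [0,0,0],
    [0,0,0]
  ],
  "angular": [
    [0,0,0],
    [0,0,0],
    [0,0,0],
    [0,0,0],
    [0,0,0],
    [0,0,0],
    [0,0,0],
    [0,0,0],
    [0,0,0]
  ]
}}

```text
time: 32.27
position: [0.4505, -0.307, 0.2074]
ee_rot: [[0.135, 0.991, -0.001], [0.991, -0.135, 0.002], [0.001, -0.002, -1.0]]
force: [0.3, -0.6, -0.5]
opening: 0.0399
finger_force: 0.0
```

Run:
```python
from h import *
s=stt();print(s['qpos'].round(1));snap('wrist','w8')
P,p=cloud('w8');hs=cv2.cvtColor(p,cv2.COLOR_BGR2HSV)
m=(hs[...,0]>100)&(hs[...,0]<130)&(hs[...,1]>90)&(P[...,2]>.098)&(P[...,2]<.107)&(abs(P[...,0]-.4446)<.05)&(abs(P[...,1]+.31)<.13);q=P[m]
l=cv2.fitLine(q[:,:2].astype(np.float32),cv2.DIST_HUBER,0,.01,.01).ravel();print('door',len(q),q.mean(0),l,np.degrees(np.arctan2(l[1],l[0])))
t=(q[:,:2]-l[2:])@l[:2];print(t.min(),t.max(),np.median(q[:,2]))
```

```text
32.27 [ 0.4505 -0.307   0.2074] yaw -97.78 [ 0.3 -0.6 -0.5] 0.0399
[-41.5  17.   94.3   0.   68.8 -33.8]
door 2418 [ 0.44683356 -0.30113319  0.10233458] [ 0.14271049  0.98976445  0.44683355 -0.3011332 ] 81.79527
-0.08543471036952725 0.08245235401404057 0.10233802950311982
```

View pics/w8.png

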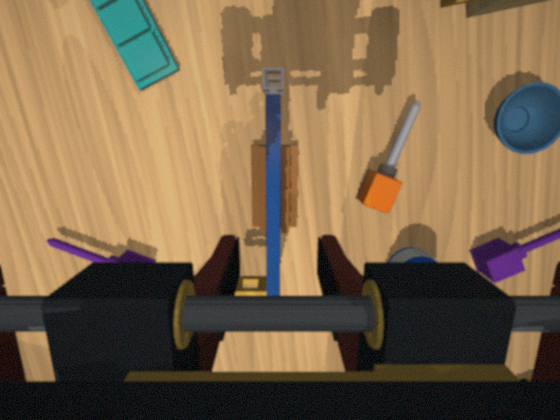

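The door runs vertically in the picture at x≈275, with its knuckles at (272,78). It is slightly left of the centre of the fingers, so I'll correct and grip.

{"method": "drive_tool", "body": {
  "offset": [
    [-0.26,-0.18,0.6],
    [0,0,0.8],
    [0,0,0.8],
    [0,0,0.8],
    [0,0,0.8],
    [0,0,0.8],
    [0,0,0.5],
    [0,0,0.32],
    [0,0,0],
    [0,0,0]
  ],
  "angular": [
    [0,0,0.07],
    [0,0,0],
    [0,0,0],
    [0,0,0],
    [0,0,0],
    [0,0,0],
    [0,0,0],
    [0,0,0],
    [0,0,0],
    [0,0,0]
  ]
}}

```text
time: 33.15
position: [0.4458, -0.3139, 0.0728]
ee_rot: [[0.143, 0.99, -0.0], [0.99, -0.143, 0.0], [0.0, -0.0, -1.0]]
force: [0.7, -0.2, 0.6]
opening: 0.0397
finger_force: 0.0
```

{"method": "drive_tool", "body": {
  "offset": [
    [0,0,0],
    [0,0,0],
    [0,0,0],
    [0,0,0],
    [0,0,0],
    [0,0,0],
    [0,0,0],
    [0,0,0]
  ],
  "angular": [
    [0,0,0],
    [0,0,0],
    [0,0,0],
    [0,0,0],
    [0,0,0],
    [0,0,0],
    [0,0,0],
    [0,0,0]
  ],
  "hand": 1
}}

```text
time: 33.82
position: [0.446, -0.3146, 0.0732]
ee_rot: [[0.143, 0.99, 0.001], [0.99, -0.143, -0.001], [-0.001, 0.001, -1.0]]
force: [-0.9, -0.2, 5.2]
opening: 0.0115
finger_force: 55.0
```

{"method": "drive_tool", "body": {
  "offset": [
    [0,0,-0.2],
    [0,0,-0.4],
    [0,0,-0.4],
    [0,0,-0.4],
    [0,0,-0.4],
    [0,0,-0.4],
    [0,0,-0.2],
    [0,0,0],
    [0,0,0]
  ],
  "angular": [
    [0,0,0],
    [0,0,0],
    [0,0,0],
    [0,0,0],
    [0,0,0],
    [0,0,0],
    [0,0,0],
    [0,0,0],
    [0,0,0]
  ]
}}

```text
time: 34.57
position: [0.4459, -0.3145, 0.1331]
ee_rot: [[0.143, 0.99, 0.001], [0.99, -0.143, -0.001], [-0.001, 0.001, -1.0]]
force: [-0.5, -0.0, -3.5]
opening: 0.0119
finger_force: 55.0
```

Run:
```python
from h import *
s=stt();snap('wrist','w9')
P,p=cloud('w9');hs=cv2.cvtColor(p,cv2.COLOR_BGR2HSV)
m=(hs[...,0]>100)&(hs[...,0]<130)&(hs[...,1]>90)&(P[...,2]>.15)&(P[...,2]<.175);q=P[m];print(len(q))
T=np.eye(4);T[:3,:3]=s['ee_rot'];T[:3,3]=s['position']
A=(q-s['position'])@s['ee_rot']*1000;print(A.min(0).round(1),A.max(0).round(1),np.median(A,0).round(1))
m=(P[...,2]>.14)&(P[...,2]<.175);B=((P-s['position'])@s['ee_rot']*1000);m&=(B[...,0]>92)&(B[...,0]<125)&(abs(B[...,1])<20)
b=B[m];print('knuckle',len(b),b.min(0).round(1),b.max(0).round(1),np.mean(b,0).round(1))
ys,xs=np.where(m);print(xs.min(),xs.max(),ys.min(),ys.max())
crop('w9',200,340,0,130,5,'c6')
```

```text
34.57 [ 0.4459 -0.3145  0.1331] yaw -98.24 [-0.5 -0.  -3.5] 0.0119
7188
[-46.2  -6.8 -41.9] [ 95.9   6.8 -18.3] [ 37.   -0.1 -29.2]
knuckle 1569 [ 92.   -7.9 -31.1] [115.1   8.1  -7. ] [102.6   0.  -20.6]
258 299 0 54
```

View pics/c6.png

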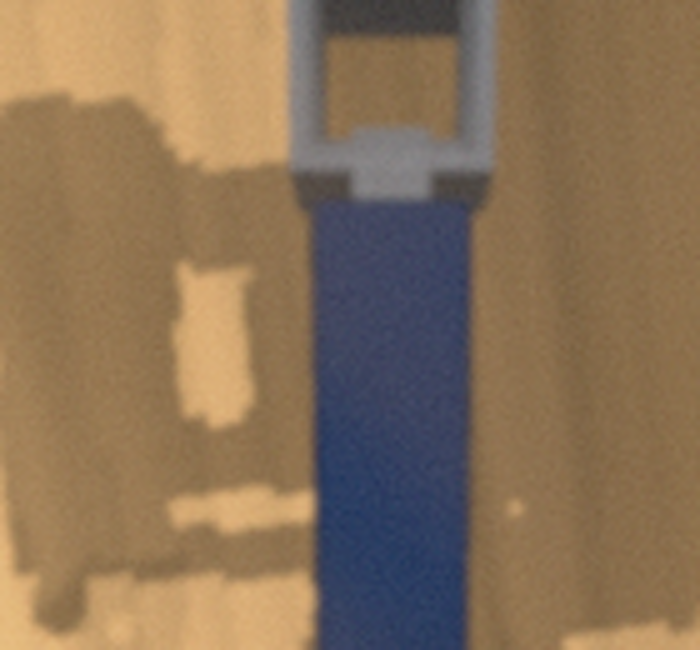

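The top knuckle's square hole is at (272,20) in the full frame. The door sits square in the fingers, with the knuckle axis about 107 mm along tool x. I'll move it to a stand-off in front of the pins, opened 30°.

{"method": "drive_tool", "body": {
  "offset": [
    [0,0,-0.27],
    [0,0,-0.27],
    [0,0,-0.27],
    [0,0,-0.27],
    [0.3,-0.06,0],
    [0.6,-0.12,0],
    [0.7,-0.14,0],
    [0.7,-0.14,0],
    [0.7,-0.14,0],
    [0.7,-0.14,0],
    [0.7,-0.14,0],
    [0.7,-0.14,0]
  ],
  "angular": [
    [0,0,0.75],
    [0,0,0.75],
    [0,0,0.75],
    [0,0,0.75],
    [0,0,0],
    [0,0,0],
    [0,0,0],
    [0,0,0],
    [0,0,0],
    [0,0,0],
    [0,0,0],
    [0,0,0]
  ]
}}

```text
time: 35.62
position: [0.4787, -0.187, 0.1587]
ee_rot: [[0.44, 0.898, -0.002], [0.898, -0.44, 0.001], [0.0, -0.002, -1.0]]
force: [-0.4, 0.1, -2.0]
opening: 0.0119
finger_force: 55.0
```

{"method": "drive_tool", "body": {
  "offset": [
    [0.7,-0.14,0],
    [0.7,-0.14,0],
    [0.7,-0.14,0],
    [0.7,-0.14,0],
    [0.7,-0.14,0],
    [0.7,-0.14,0],
    [0.7,-0.14,0],
    [0.6,-0.12,0],
    [0.6,-0.14,0],
    [0,0,0],
    [0,0,0],
    [0,0,0]
  ],
  "angular": [
    [0,0,0],
    [0,0,0],
    [0,0,0],
    [0,0,0],
    [0,0,0],
    [0,0,0],
    [0,0,0],
    [0,0,0],
    [0,0,0],
    [0,0,0],
    [0,0,0],
    [0,0,0]
  ]
}}

```text
time: 36.62
position: [0.5182, -0.0383, 0.1591]
ee_rot: [[0.441, 0.898, -0.001], [0.898, -0.441, -0.0], [-0.001, -0.001, -1.0]]
force: [0.1, -1.1, -3.6]
opening: 0.0119
finger_force: 55.0
```

Run:
```python
from h import *
s=stt();snap('wrist','w10');P,p=cloud('w10')
B=((P-s['position'])@s['ee_rot']*1000)
m=(abs(P[...,2]-.089)<.006)&(np.hypot(P[...,0]-.6366,P[...,1]-.0625)<.012)
q=P[m];print('pin',len(q),q.mean(0).round(4) if len(q) else 0,q.min(0).round(4) if len(q) else 0,q.max(0).round(4) if len(q) else 0)
hs=cv2.cvtColor(p,cv2.COLOR_BGR2HSV);m=(B[...,2]<-5)&(B[...,2]>-36)&(B[...,0]>85)&(B[...,0]<118)&(abs(B[...,1])<14)
b=B[m];print('kn',len(b),b.min(0).round(1),b.max(0).round(1),b.mean(0).round(1))
e=b[b[:,0]>108];print(e[:,1].min(),e[:,1].max())
```

```text
36.62 [ 0.5182 -0.0383  0.1591] yaw -116.14 [ 0.1 -1.1 -3.6] 0.0119
pin 29 [0.636  0.0612 0.0856] [0.6342 0.0602 0.0831] [0.6388 0.0632 0.0886]
kn 2236 [ 85.   -8.2 -31.2] [115.2   7.8  -5. ] [ 98.8  -0.2 -22.7]
-8.04538432459458 7.8396924962180705
```

View pics/w10.png

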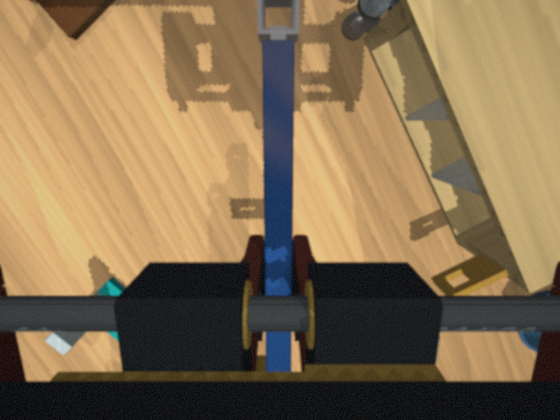

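The pins are only just in view at (370,10). I'll shift 35 mm along tool x, staying clear, for a proper look.

{"method": "drive_tool", "body": {
  "offset": [
    [0.3,0,0],
    [0.4,0,0],
    [0.4,0,0],
    [0.3,0,0],
    [0,0,0],
    [0,0,0],
    [0,0,0],
    [0,0,0],
    [0,0,0]
  ],
  "angular": [
    [0,0,0],
    [0,0,0],
    [0,0,0],
    [0,0,0],
    [0,0,0],
    [0,0,0],
    [0,0,0],
    [0,0,0],
    [0,0,0]
  ]
}}

```text
time: 37.42
position: [0.5341, -0.0071, 0.1596]
ee_rot: [[0.442, 0.897, -0.0], [0.897, -0.442, -0.0], [-0.0, -0.0, -1.0]]
force: [-0.2, -0.5, -4.3]
opening: 0.0119
finger_force: 55.0
```

Run:
```python
from h import *
s=stt();snap('wrist','w11');P,p=cloud('w11')
B=((P-s['position'])@s['ee_rot']*1000)
for z0,z1 in((.079,.097),(.088,.097),(.091,.097)):
    m=(P[...,2]>z0)&(P[...,2]<z1)&(np.hypot(P[...,0]-.6366,P[...,1]-.0625)<.009)
    q=P[m];ys,xs=np.where(m);print('pin',len(q),q.mean(0).round(4),q.min(0).round(4),q.max(0).round(4),'tool',B[m].mean(0).round(1),'px',xs.min(),xs.max(),ys.min(),ys.max())
m=(B[...,2]<-5)&(B[...,2]>-36)&(B[...,0]>85)&(B[...,0]<118)&(abs(B[...,1])<14)
b=B[m];print('kn',len(b),b.min(0).round(1),b.max(0).round(1)); e=b[b[:,0]>108];print(e[:,1].min(),e[:,1].max(),np.percentile(e[:,0],[50,90,98]))
crop('w11',250,420,0,120,4.6,'c7')
```

```text
37.42 [ 0.5341 -0.0071  0.1596] yaw -116.25 [-0.2 -0.5 -4.3] 0.0119
pin 270 [0.6364 0.0633 0.0864] [0.6281 0.0543 0.079 ] [0.6456 0.0712 0.0952] tool [108.4  60.6  73.2] px 356 382 47 72
pin 134 [0.6372 0.0641 0.0918] [0.634  0.0604 0.0882] [0.6415 0.068  0.0952] tool [109.5  61.   67.8] px 368 380 48 61
pin 87 [0.6377 0.0642 0.0929] [0.635  0.0606 0.091 ] [0.6415 0.0673 0.0952] tool [109.7  61.4  66.7] px 370 380 48 59
kn 2233 [ 85.   -8.2 -31.2] [115.    7.9  -5.2]
-8.066724388386808 7.875135644635482 [112.68127706 114.7096996  114.86392625]
```

View pics/c7.png

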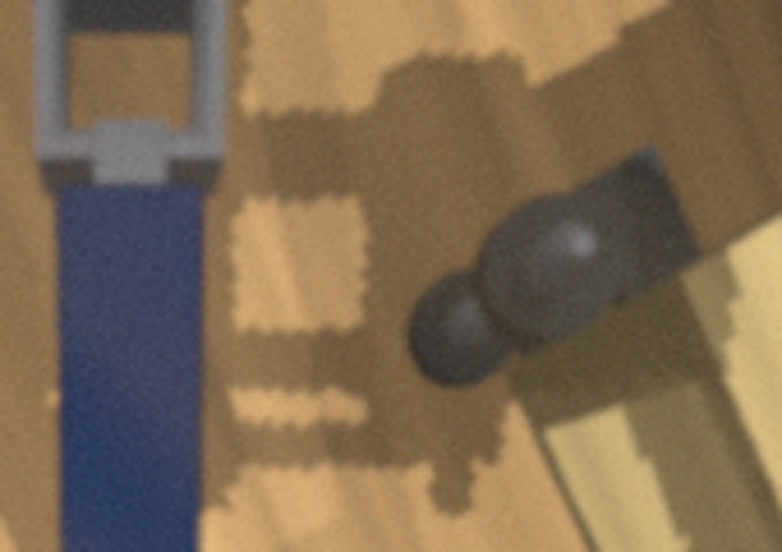

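The upper pin's tip is at (376,52) and the knuckle hole at (277,20). In tool axes the pin lies +2.5 mm in x and +61 mm in y from the hole. I'll lower to the insertion level, then come in sideways.

{"method": "drive_tool", "body": {
  "offset": [
    [0,0,0.3],
    [0,0,0.5],
    [0,0,0.5],
    [0,0,0.5],
    [0,0,0.4],
    [0,0,0.22],
    [0,0,0],
    [0,0,0]
  ],
  "angular": [
    [0,0,0],
    [0,0,0],
    [0,0,0],
    [0,0,0],
    [0,0,0],
    [0,0,0],
    [0,0,0],
    [0,0,0]
  ]
}}

```text
time: 38.13
position: [0.5342, -0.0069, 0.099]
ee_rot: [[0.442, 0.897, -0.001], [0.897, -0.442, -0.0], [-0.0, -0.001, -1.0]]
force: [0.2, -0.3, -2.1]
opening: 0.0118
finger_force: 55.0
```

{"method": "drive_tool", "body": {
  "offset": [
    [0,0.2,0],
    [0,0.3,0],
    [0,0.3,0],
    [0,0.3,0],
    [0,0.3,0],
    [0,0.3,0],
    [0,0.3,0],
    [0,0.3,0],
    [0,0.15,0],
    [0,0,0],
    [0,0,0],
    [0,0,0]
  ],
  "angular": [
    [0,0,0],
    [0,0,0],
    [0,0,0],
    [0,0,0],
    [0,0,0],
    [0,0,0],
    [0,0,0],
    [0,0,0],
    [0,0,0],
    [0,0,0],
    [0,0,0],
    [0,0,0]
  ]
}}

```text
time: 39.13
position: [0.5886, -0.0337, 0.099]
ee_rot: [[0.442, 0.897, -0.001], [0.897, -0.442, 0.0], [-0.0, -0.001, -1.0]]
force: [-1.4, 0.2, -3.5]
opening: 0.0117
finger_force: 55.0
```

Run:
```python
from h import *
s=stt();R_=np.array(s['ee_rot']);d=R_.T@(np.array([.5902,-.032,.0732])-s['position']);print('to go mm',(d*1000).round(1),s['wrist_torque'].round(2))
snap('wrist','w12');P,p=cloud('w12');B=((P-s['position'])@R_*1000)
crop('w12',210,350,0,100,5.6,'c8')
```

```text
39.13 [ 0.5886 -0.0337  0.099 ] yaw -116.23 [-1.4  0.2 -3.5] 0.0117
to go mm [ 2.3  0.7 25.8] [-0.06  0.13  0.02]
```

View pics/c8.png

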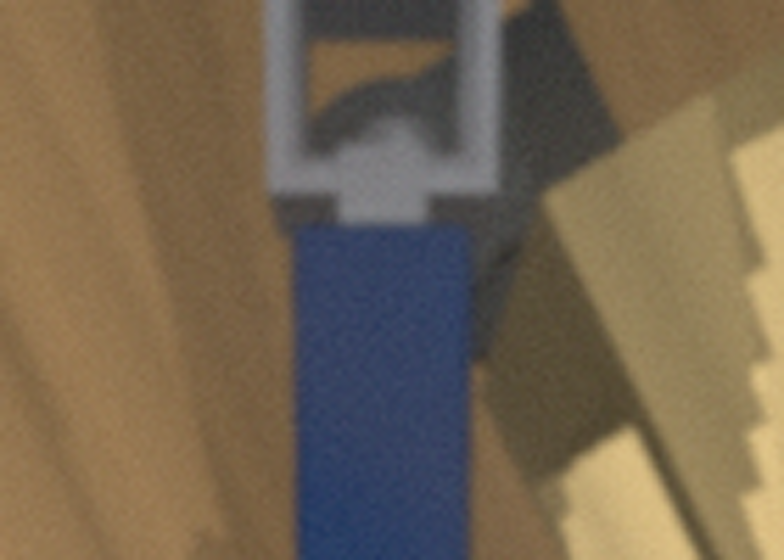

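{"method": "drive_tool", "body": {
  "offset": [
    [0.1,0.04,0],
    [0,0,0],
    [0,0,0.1],
    [0,0,0.1],
    [0,0,0.1],
    [0,0,0.1],
    [0,0,0.08],
    [0,0,0.06],
    [0,0,0],
    [0,0,0]
  ],
  "angular": [
    [0,0,0],
    [0,0,0],
    [0,0,0],
    [0,0,0],
    [0,0,0],
    [0,0,0],
    [0,0,0],
    [0,0,0],
    [0,0,0],
    [0,0,0]
  ]
}}

```text
time: 40.02
position: [0.5911, -0.0321, 0.0855]
ee_rot: [[0.442, 0.897, -0.0], [0.897, -0.442, -0.0], [-0.0, -0.0, -1.0]]
force: [0.6, -1.3, -3.4]
opening: 0.0118
finger_force: 55.0
```

{"method": "drive_tool", "body": {
  "offset": [
    [0,0,0.06],
    [0,0,0.06],
    [0,0,0]
  ],
  "angular": [
    [0,0,0],
    [0,0,0],
    [0,0,0]
  ]
}}

```text
time: 40.27
position: [0.5912, -0.0328, 0.0825]
ee_rot: [[0.442, 0.897, 0.0], [0.897, -0.442, -0.001], [-0.001, 0.0, -1.0]]
force: [-1.2, -3.9, -4.5]
opening: 0.0117
finger_force: 55.0
```

Run:
```python
from h import *
s=stt();R_=np.array(s['ee_rot']);d=R_.T@(np.array([.5902,-.032,.0732])-s['position']);print('to go mm',(d*1000).round(1),s['wrist_torque'].round(2))
```

```text
40.27 [ 0.5912 -0.0328  0.0825] yaw -116.23 [-1.2 -3.9 -4.5] 0.0117
to go mm [ 0.2 -1.3  9.3] [-0.81  0.17 -0.1 ]
```

The knuckles are over their pins, with only a light side force. Continuing down.

{"method": "drive_tool", "body": {
  "offset": [
    [-0.03,0,0.06],
    [0,0,0.06],
    [0,0,0.06],
    [0,0,0.06],
    [0,0,0.06],
    [0,0,0.04],
    [0,0,0.02],
    [0,0,0],
    [0,0,0]
  ],
  "angular": [
    [0,0,0],
    [0,0,0],
    [0,0,0],
    [0,0,0],
    [0,0,0],
    [0,0,0],
    [0,0,0],
    [0,0,0],
    [0,0,0]
  ]
}}

```text
time: 41.02
position: [0.5907, -0.0328, 0.0735]
ee_rot: [[0.442, 0.897, -0.001], [0.897, -0.442, -0.0], [-0.0, -0.0, -1.0]]
force: [0.2, -0.7, -3.9]
opening: 0.0117
finger_force: 55.0
```

Run:
```python
from h import *
s=stt();print(s['wrist_torque'].round(2))
```

```text
41.02 [ 0.5907 -0.0328  0.0735] yaw -116.24 [ 0.2 -0.7 -3.9] 0.0117
[-0.49  0.36 -0.  ]
```

{"method": "drive_tool", "body": {
  "offset": [
    [0,0,0],
    [0,0,0],
    [0,0,0],
    [0,0,0],
    [0,0,-0.4],
    [0,0,-0.8],
    [0,0,-0.8],
    [0,0,-0.8],
    [0,0,-0.8],
    [0,0,-0.4],
    [0,0,0],
    [0,0,0]
  ],
  "angular": [
    [0,0,0],
    [0,0,0],
    [0,0,0],
    [0,0,0],
    [0,0,0],
    [0,0,0],
    [0,0,0],
    [0,0,0],
    [0,0,0],
    [0,0,0],
    [0,0,0],
    [0,0,0]
  ],
  "hand": 0.18
}}

```text
time: 42.02
position: [0.5912, -0.0328, 0.1741]
ee_rot: [[0.442, 0.897, 0.001], [0.897, -0.442, -0.0], [0.0, 0.001, -1.0]]
force: [-0.2, 0.6, -0.3]
opening: 0.036
finger_force: 0.0
```

Run:
```python
from h import *
s=stt();snap('wrist','w13');P,p=cloud('w13');B=((P-s['position'])@s['ee_rot']*1000)
hs=cv2.cvtColor(p,cv2.COLOR_BGR2HSV)
m=(hs[...,0]>100)&(hs[...,0]<130)&(hs[...,1]>90)&(P[...,2]>.09)&(P[...,2]<.115)&(np.hypot(P[...,0]-.59,P[...,1]+.033)<.12);q=P[m]
l=cv2.fitLine(q[:,:2].astype(np.float32),cv2.DIST_HUBER,0,.01,.01).ravel();print(len(q),np.median(q[:,2]),l,np.degrees(np.arctan2(l[1],l[0])))
snap('side','s3');crop('s3',280,480,130,300,3.5,'c9')
```

```text
42.02 [ 0.5912 -0.0328  0.1741] yaw -116.24 [-0.2  0.6 -0.3] 0.036
2963 0.10183140328441101 [ 0.4407402   0.8976347   0.5992243  -0.01411822] 63.848877
```

View pics/c9.png

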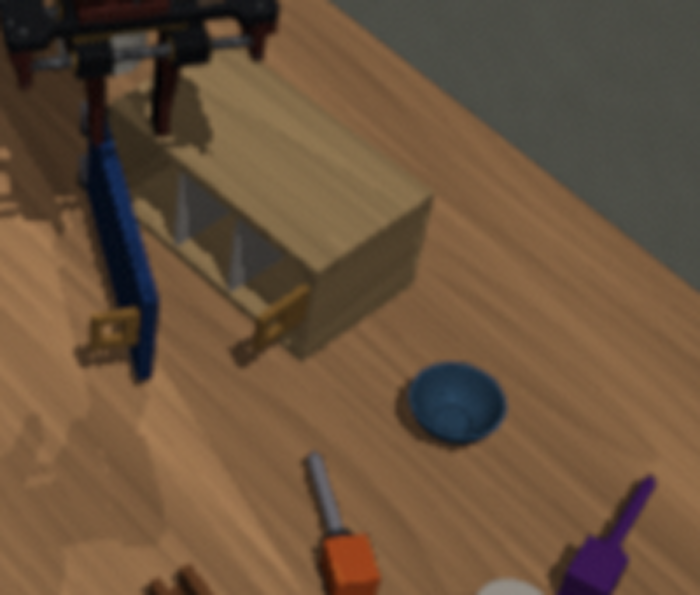

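Panel top is at z = 0.102 m, so both knuckles are fully down with the door about 30° open. I'll bring the closed fingers to the outside face, between the hinge and the door eye.

{"method": "drive_tool", "body": {
  "offset": [
    [-0.48,-0.38,0],
    [-0.48,-0.38,0],
    [-0.48,-0.38,0],
    [-0.48,-0.38,0],
    [0,0,0.8],
    [0,0,0.9],
    [0,0,0.9],
    [0,0,0.9],
    [0,0,0.9],
    [0,0,0.7],
    [0,0,0],
    [0,0,0]
  ],
  "angular": [
    [0,0,0],
    [0,0,0],
    [0,0,0],
    [0,0,0],
    [0,0,0],
    [0,0,0],
    [0,0,0],
    [0,0,0],
    [0,0,0],
    [0,0,0],
    [0,0,0],
    [0,0,0]
  ],
  "hand": 1
}}

```text
time: 43.12
position: [0.5338, -0.0587, 0.0446]
ee_rot: [[0.442, 0.897, -0.004], [0.897, -0.442, 0.001], [-0.001, -0.004, -1.0]]
force: [-0.3, 0.1, -0.4]
opening: 0.0006
finger_force: 0.0
```

{"method": "drive_tool", "body": {
  "offset": [
    [0,0.2,0],
    [0,0.3,0],
    [0,0.24,0],
    [-0.04,0.32,0],
    [-0.04,0.32,0],
    [-0.04,0.32,0],
    [-0.04,0.32,0],
    [-0.04,0.32,0],
    [-0.04,0.32,0],
    [-0.04,0.32,0],
    [0,0,0],
    [0,0,0]
  ],
  "angular": [
    [0,0,0],
    [0,0,0],
    [0,0,0],
    [0,0,-0.5],
    [0,0,-0.5],
    [0,0,-0.5],
    [0,0,-0.5],
    [0,0,-0.5],
    [0,0,-0.5],
    [0,0,-0.5],
    [0,0,0],
    [0,0,0]
  ]
}}

```text
time: 44.12
position: [0.6045, -0.0909, 0.0469]
ee_rot: [[0.093, 0.996, 0.002], [0.996, -0.093, -0.001], [-0.0, 0.002, -1.0]]
force: [0.3, 0.9, 1.0]
opening: 0.0009
finger_force: 0.0
```

Run:
```python
from h import *
s=stt();H=np.array([.6375,.0637,0]);d=np.array(s['ee_rot']).T@(s['position']-H);print('r,d',-d[0],-d[1])
snap('side','s4');P,p=cloud('s4');crop('s4',280,480,130,300,3.5,'c10')
```

```text
44.12 [ 0.6045 -0.0909  0.0469] yaw -95.34 [0.3 0.9 1. ] 0.0009
r,d 0.1570067970401085 0.01835721174476633
```

View pics/c10.png

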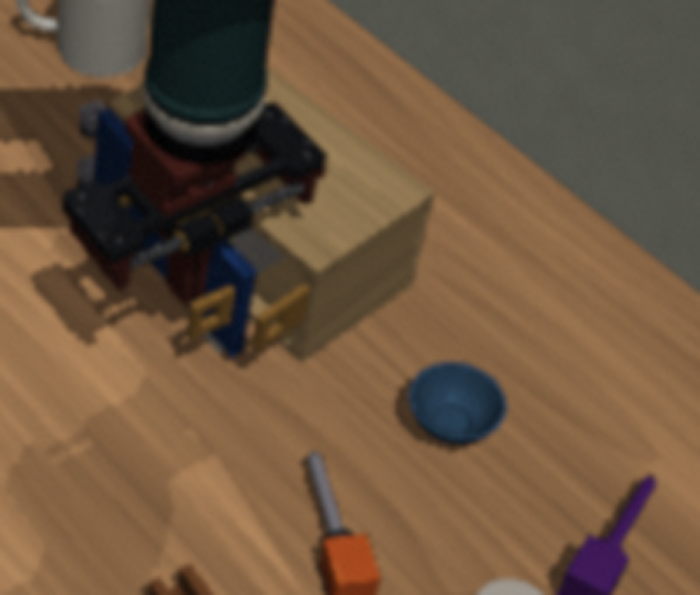

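The door is following, about 9° from shut, with its eye at (213,310) nearing the frame eye at (280,318). Finishing the swing.

{"method": "drive_tool", "body": {
  "offset": [
    [-0.04,0.32,0],
    [-0.04,0.32,0],
    [-0.02,0.16,0],
    [-0.01,0.11,0],
    [0,0.04,0],
    [0,0,0],
    [0,0,0],
    [0,0,0]
  ],
  "angular": [
    [0,0,-0.5],
    [0,0,-0.5],
    [0,0,-0.25],
    [0,0,-0.17],
    [0,0,0],
    [0,0,0],
    [0,0,0],
    [0,0,0]
  ]
}}

```text
time: 44.83
position: [0.6265, -0.0939, 0.0462]
ee_rot: [[-0.057, 0.998, -0.0], [0.998, 0.057, -0.0], [-0.0, -0.0, -1.0]]
force: [-1.7, -0.9, -0.2]
opening: 0.0001
finger_force: 0.5
```

Run:
```python
from h import *
s=stt();H=np.array([.6375,.0637,0]);d=np.array(s['ee_rot']).T@(s['position']-H);print('r,d',-d[0],-d[1])
```

```text
44.83 [ 0.6265 -0.0939  0.0462] yaw -86.76 [-1.7 -0.9 -0.2] 0.0001
r,d 0.1567158605337191 0.019859875735174774
```

{"method": "drive_tool", "body": {
  "offset": [
    [0,0.04,0],
    [0,0.04,0],
    [0,0,0],
    [0,0,0]
  ],
  "angular": [
    [0,0,-0.07],
    [0,0,0],
    [0,0,0],
    [0,0,0]
  ]
}}

```text
time: 45.17
position: [0.6284, -0.0939, 0.0461]
ee_rot: [[-0.065, 0.998, -0.001], [0.998, 0.065, -0.0], [-0.0, -0.001, -1.0]]
force: [-3.0, -0.4, 1.6]
opening: 0.0005
finger_force: 1.7
```

{"method": "drive_tool", "body": {
  "offset": [
    [0,0.03,0],
    [0,0.03,0],
    [0,0,0],
    [0,0,0]
  ],
  "angular": [
    [0,0,0],
    [0,0,0],
    [0,0,0],
    [0,0,0]
  ]
}}

```text
time: 45.5
position: [0.6284, -0.0939, 0.0461]
ee_rot: [[-0.065, 0.998, -0.004], [0.998, 0.065, -0.0], [0.0, -0.004, -1.0]]
force: [-7.2, -2.4, 5.8]
opening: 0.0004
finger_force: 4.2
```

The push met the stop, so the door is shut. I'll back off, rise and go over the pin.

{"method": "drive_tool", "body": {
  "offset": [
    [0,-0.4,0],
    [0,-0.6,0],
    [0,-0.6,0],
    [0,0,-0.8],
    [0,0,-0.9],
    [0,0,-0.9],
    [0,0,-0.9],
    [0,0,-0.9],
    [0,0,-0.9],
    [0,0,-0.9],
    [0,0,0],
    [0,0,0]
  ],
  "angular": [
    [0,0,0],
    [0,0,0],
    [0,0,0],
    [0,0,0],
    [0,0,0],
    [0,0,0],
    [0,0,0],
    [0,0,0],
    [0,0,0],
    [0,0,0],
    [0,0,0],
    [0,0,0]
  ],
  "hand": -0.5
}}

```text
time: 46.5
position: [0.5917, -0.0964, 0.2024]
ee_rot: [[-0.065, 0.998, 0.004], [0.998, 0.065, -0.001], [-0.001, 0.004, -1.0]]
force: [-0.0, 0.3, 0.1]
opening: 0.0657
finger_force: 0.0
```

{"method": "drive_tool", "body": {
  "offset": [
    [-0.9,-0.17,0],
    [-0.9,-0.17,0],
    [-0.9,-0.17,0],
    [-0.9,-0.17,0],
    [-0.9,-0.17,0],
    [-0.9,-0.17,0],
    [-0.9,-0.17,0],
    [-0.9,-0.17,0],
    [-0.9,-0.17,0],
    [-0.9,-0.17,0],
    [0,0,0],
    [0,0,0]
  ],
  "angular": [
    [0,0,0],
    [0,0,0],
    [0,0,0],
    [0,0,0],
    [0,0,0],
    [0,0,0],
    [0,0,0],
    [0,0,0],
    [0,0,0],
    [0,0,0],
    [0,0,0],
    [0,0,0]
  ]
}}

```text
time: 47.5
position: [0.5617, -0.3239, 0.1991]
ee_rot: [[-0.063, 0.998, -0.002], [0.998, 0.063, 0.002], [0.002, -0.002, -1.0]]
force: [-0.3, 0.4, -0.4]
opening: 0.0657
finger_force: 0.0
```

Run:
```python
from h import *
s=stt();snap('wrist','w14');P,p=cloud('w14');hs=cv2.cvtColor(p,cv2.COLOR_BGR2HSV)
m=(hs[...,0]>3)&(hs[...,0]<14)&(hs[...,1]>180)&(hs[...,2]>120)&(P[...,2]>.03)&(P[...,2]<.04);ys,xs=np.where(m)
print(len(xs),xs.min(),xs.max(),ys.min(),ys.max());q=P[m];r=cv2.minAreaRect((q[:,:2]*1000).astype(np.float32));print('block',r,q.mean(0))
c=r[0];dd=np.hypot(P[...,0]-c[0]/1000,P[...,1]-c[1]/1000)
m=(P[...,2]>.012)&(P[...,2]<.026)&(dd>.035)&(dd<.11)&(hs[...,1]<70);q=P[m]
l=cv2.fitLine(q[:,:2].astype(np.float32),cv2.DIST_HUBER,0,.01,.01).ravel();print('rod',len(q),l,np.degrees(np.arctan2(l[1],l[0])),dd[m].max())
# eyes and door
snap('top','t2')
crop('w14',0,560,0,420,1,'c11')
```

```text
47.5 [ 0.5617 -0.3239  0.1991] yaw -86.42 [-0.3  0.4 -0.4] 0.0657
440 253 293 170 212
block ((556.0398559570312, -323.65802001953125), (35.55949401855469, 28.958425521850586), 62.02336502075195) [ 0.55902909 -0.31962777  0.03408543]
rod 810 [ 0.07050116  0.9975117   0.5823522  -0.3357086 ] 85.95722 0.1039206199859491
```

View pics/w14.png

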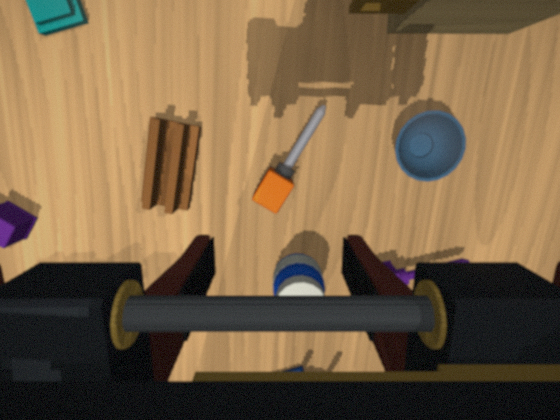

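The orange pin lies untouched with its block at (273,190) and tip at (322,105). No picture is needed from here; I'll measure the eyes and pin numerically.

Run:
```python
from h import *
print('tip',pt('w14',321,107),pt('w14',291,160))
for n in('w10','w1','t2','w4','w6','w12','w13'):
    P,p=cloud(n)
    # search near expected frame eye; cup frame via H and yaw
    H=np.array([.6375,.0637]);a=np.radians(3.75);R2=np.array([[np.cos(a),-np.sin(a)],[np.sin(a),np.cos(a)]])
    L=(P[...,:2]-H)@R2*1000+np.array([-57,120])
    for nm,yy in(('frame',-103),('door',-72)):
        m=(P[...,2]>.077)&(P[...,2]<.086)&(abs(L[...,1]-yy)<9)&(L[...,0]>-105)&(L[...,0]<-57)
        if m.sum()>8: q=L[m];z=P[m][:,2];print(n,nm,len(q),'x',np.percentile(q[:,0],[2,98]).round(1),'y',np.percentile(q[:,1],[5,50,95]).round(1),'z',np.percentile(z,[50,95]).round(4))
P,p=cloud('t2');m=(abs(P[...,2]-.102)<.005)&(P[...,1]<.06)&(P[...,1]>-.165)&(P[...,0]>.6)&(P[...,0]<.78)
L=(P[...,:2]-H)@R2*1000+np.array([-57,120]);q=L[m];print('roof own',q.min(0),q.max(0))
# front/side edges of roof for yaw, from w10 and t0
for n in('t0','t2'):
    P,p=cloud(n);m=(abs(P[...,2]-.102)<.005)&(P[...,0]>.6)&(P[...,0]<.80)&(P[...,1]<.07)&(P[...,1]>-.17)
    back=[];
    for u in range(248,322):
        v=np.where(m[:,u])[0]
        if len(v): back.append(P[v[0],u,:2])
    back=np.array(back,np.float32);l=cv2.fitLine(back,cv2.DIST_HUBER,0,.01,.01).ravel();print(n,'back yaw',np.degrees(np.arctan2(-l[0]*np.sign(l[1]),abs(l[1]))),l[2:])
```

```text
tip [ 0.5986 -0.2392  0.0196] [ 0.5728 -0.2924  0.0221]
w10 frame 492 x [-95.5 -57.7] y [-104.7 -100.2  -98.7] z [0.0809 0.0822]
w1 frame 156 x [-98.7 -61.2] y [-104.5 -101.4  -98.8] z [0.0812 0.0827]
t2 frame 32 x [-97.2 -58.4] y [-105.9 -103.6 -100.6] z [0.0816 0.0853]
t2 door 35 x [-99.  -65.3] y [-79.1 -73.3 -69.5] z [0.0808 0.083 ]
w4 frame 507 x [-98.3 -57.8] y [-104.7 -101.3  -98.8] z [0.0811 0.0823]
w6 frame 446 x [-98.5 -58.3] y [-104.7 -101.7  -99. ] z [0.0814 0.0825]
w12 frame 194 x [-65.6 -57.2] y [-104.8 -100.5  -98.8] z [0.081  0.0822]
roof own [ -67.2287867  -111.54286548] [ 70.89338302 109.04250268]
t0 back yaw 3.1973724 [ 0.77084756 -0.0518441 ]
t2 back yaw 3.1542058 [ 0.7705626  -0.05020917]
```

{"method": "drive_tool", "body": {
  "offset": [
    [0,0,0],
    [0,0,0],
    [0,0,0],
    [0,0,0],
    [0,0,0],
    [0,0,0],
    [-0.1,-0.21,0.5],
    [0,0,0.8],
    [0,0,0.8],
    [0,0,0.8],
    [0,0,0],
    [0,0,0]
  ],
  "angular": [
    [0,0,0.86],
    [0,0,0.86],
    [0,0,0.86],
    [0,0,0.86],
    [0,0,0.86],
    [0,0,0.86],
    [0,0,0],
    [0,0,0],
    [0,0,0],
    [0,0,0],
    [0,0,0],
    [0,0,0]
  ]
}}

```text
time: 48.6
position: [0.5561, -0.3215, 0.1276]
ee_rot: [[0.457, 0.89, -0.003], [0.89, -0.457, 0.002], [0.001, -0.003, -1.0]]
force: [-0.7, -0.4, 0.4]
opening: 0.0661
finger_force: 0.0
```

Run:
```python
from h import *
s=stt();snap('wrist','w15');P,p=cloud('w15');hs=cv2.cvtColor(p,cv2.COLOR_BGR2HSV)
B=(P-s['position'])@s['ee_rot']*1000
m=(hs[...,0]>3)&(hs[...,0]<14)&(hs[...,1]>150)&(P[...,2]>.029)&(P[...,2]<.04)&(abs(B[...,0])<40)&(abs(B[...,1])<30);q=B[m].astype(np.float32)
print('block tool',len(q),cv2.minAreaRect(q[:,:2]),q.min(0),q.max(0))
m=(P[...,2]>.012)&(P[...,2]<.026)&(B[...,0]>33)&(B[...,0]<92)&(abs(B[...,1])<15);q=B[m].astype(np.float32)
l=cv2.fitLine(q[:,:2],cv2.DIST_HUBER,0,.01,.01).ravel();print('rod tool',len(q),l,np.degrees(np.arctan2(l[1],l[0])))
```

```text
48.6 [ 0.5561 -0.3215  0.1276] yaw -117.19 [-0.7 -0.4  0.4] 0.0661Traceback (most recent call last):
  File "<stdin>", line 5, in <module>
cv2.error: OpenCV(4.12.0) /io/opencv/modules/imgproc/src/convhull.cpp:143: error: (-215:Assertion failed) total >= 0 && (depth == CV_32F || depth == CV_32S) in function 'convexHull'
```

Run:
```python
from h import *
s=stt();z=np.load('pics/w15.npz');p=z['p'];P,_=cloud('w15');hs=cv2.cvtColor(p,cv2.COLOR_BGR2HSV);B=(P-s['position'])@s['ee_rot']*1000
m=(hs[...,0]<18)&(hs[...,1]>150)&(hs[...,2]>60);k,l,st,c=cv2.connectedComponentsWithStats(m.astype(np.uint8))
for i in range(1,k):
    if st[i,4]>150: print(st[i],np.nanmedian(P[l==i],0).round(4),np.median(hs[l==i],0))
print('rod?',pt('w15',278,150),pt('w15',278,100))
```

```text
48.65 [ 0.557  -0.3224  0.1289] yaw -117.2 [0.7 0.4 0.1] 0.0659
[ 262  185   39   51 1761] [ 0.5569 -0.3232  0.0342] [ 14. 209. 220.]
[155 188  37  65 825] [ 0.4692 -0.2915  0.0122] [ 14. 158. 141.]
[ 131  195   45   76 1207] [ 0.4577 -0.2915  0.0336] [ 14. 159. 134.]
[112 202  43  85 770] [ 0.4377 -0.2905  0.0342] [ 14. 159. 138.]
rod? [ 0.5766 -0.2802  0.0215] [ 0.594  -0.2464  0.0208]
```

View pics/w15.png

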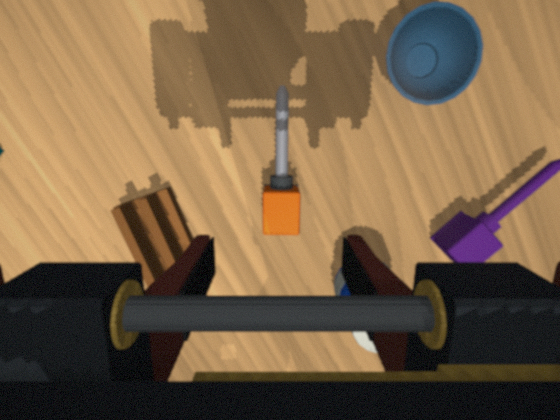

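The pin is undisturbed and in line with the fingers, block at (281,210) and tip at (282,90). Descend and grip.

{"method": "drive_tool", "body": {
  "offset": [
    [-0.04,0,0.7],
    [0,0,0.8],
    [0,0,0.8],
    [0,0,0.8],
    [0,0,0.8],
    [0,0,0.6],
    [0,0,0.4],
    [0,0,0],
    [0,0,0]
  ],
  "angular": [
    [0,0,0],
    [0,0,0],
    [0,0,0],
    [0,0,0],
    [0,0,0],
    [0,0,0],
    [0,0,0],
    [0,0,0],
    [0,0,0]
  ]
}}

```text
time: 49.4
position: [0.5569, -0.3245, 0.007]
ee_rot: [[0.458, 0.889, 0.001], [0.889, -0.458, -0.001], [-0.0, 0.001, -1.0]]
force: [0.3, 1.0, 0.3]
opening: 0.066
finger_force: 0.0
```

{"method": "drive_tool", "body": {
  "offset": [
    [0,0,0],
    [0,0,0],
    [0,0,0],
    [0,0,0],
    [0,0,0],
    [0,0,0],
    [0,0,0],
    [0,0,0]
  ],
  "angular": [
    [0,0,0],
    [0,0,0],
    [0,0,0],
    [0,0,0],
    [0,0,0],
    [0,0,0],
    [0,0,0],
    [0,0,0]
  ],
  "hand": 1,
  "squeeze": 40
}}

```text
time: 50.07
position: [0.5564, -0.3244, 0.0065]
ee_rot: [[0.458, 0.889, 0.0], [0.889, -0.458, -0.0], [-0.0, 0.0, -1.0]]
force: [-0.9, -0.3, 4.5]
opening: 0.0295
finger_force: 40.0
```

{"method": "drive_tool", "body": {
  "offset": [
    [0,0,-0.3],
    [0,0,-0.7],
    [0,0,-0.7],
    [0,0,-0.3],
    [0,0,0],
    [0,0,0],
    [0,0,0]
  ],
  "angular": [
    [0,0,0],
    [0,0,0],
    [0,0,0],
    [0,0,0],
    [0,0,0],
    [0,0,0],
    [0,0,0]
  ]
}}

```text
time: 50.65
position: [0.5557, -0.3238, 0.0554]
ee_rot: [[0.458, 0.889, -0.001], [0.889, -0.458, 0.001], [0.0, -0.001, -1.0]]
force: [-0.6, -0.4, -0.7]
opening: 0.0295
finger_force: 40.0
```

```bash
cat >> h.py <<'E'
def rod(n):
    s=manip.read_state();snap('wrist',n);P,p=cloud(n);B=(P-s['position'])@s['ee_rot']*1000
    hs=cv2.cvtColor(p,cv2.COLOR_BGR2HSV)
    m=(abs(B[...,1])<9)&(B[...,2]>-40)&(B[...,2]<-0)&(B[...,0]>30)&(B[...,0]<105)
    q=B[m]
    for a in range(30,105,15):
        w=q[(q[:,0]>=a)&(q[:,0]<a+15)]
        if len(w)>10: print('rod',a,len(w),'y',np.percentile(w[:,1],[2,98]).round(1),'z',np.percentile(w[:,2],[3,50]).round(1))
    print('tip x',q[:,0].max() if len(q) else None)
E
python3 - <<'E'
from h import *
s=stt();rod('w16')
E
```

```text
50.65 [ 0.5557 -0.3238  0.0554] yaw -117.26 [-0.6 -0.4 -0.7] 0.0295
rod 30 715 y [-4.9  4.7] z [-16.6 -15.1]
rod 45 762 y [-4.8  4.6] z [-16.8 -15.1]
rod 60 826 y [-4.7  4.9] z [-16.8 -15.1]
rod 75 873 y [-4.6  4.8] z [-16.7 -15.2]
rod 90 330 y [-4.1  4.3] z [-16.4 -14.1]
tip x 97.70567219919342
```

Rod is level, straight and centred in the grip. I'll turn it to the cupboard's y axis and take a raised look before inserting.

{"method": "drive_tool", "body": {
  "offset": [
    [0,0,-0.35],
    [0,0,-0.35],
    [0,0,-0.35],
    [0,0,-0.35],
    [0,0,-0.35],
    [0,0,-0.35],
    [0.3,0.8,0],
    [0.3,0.8,0],
    [0.3,0.8,0],
    [0.3,0.8,0],
    [0,0,0],
    [0,0,0]
  ],
  "angular": [
    [0,0,-0.86],
    [0,0,-0.86],
    [0,0,-0.86],
    [0,0,-0.86],
    [0,0,-0.86],
    [0,0,-0.86],
    [0,0,0],
    [0,0,0],
    [0,0,0],
    [0,0,0],
    [0,0,0],
    [0,0,0]
  ]
}}

```text
time: 51.7
position: [0.6343, -0.2883, 0.1073]
ee_rot: [[-0.066, 0.998, -0.002], [0.998, 0.066, 0.001], [0.001, -0.002, -1.0]]
force: [-0.8, -0.8, -0.3]
opening: 0.0296
finger_force: 40.0
```

{"method": "drive_tool", "body": {
  "offset": [
    [0,0,0],
    [0,0,0],
    [0,0,0]
  ],
  "angular": [
    [0,0,0],
    [0,0,0],
    [0,0,0]
  ]
}}

```text
time: 51.95
position: [0.6331, -0.2896, 0.1083]
ee_rot: [[-0.064, 0.998, -0.001], [0.998, 0.064, 0.0], [0.0, -0.001, -1.0]]
force: [0.8, -0.2, -1.7]
opening: 0.0297
finger_force: 40.0
```

```bash
cat >> h.py <<'E'
def eye(n):
    s=manip.read_state();snap('wrist',n);P,p=cloud(n);B=(P-s['position'])@s['ee_rot']*1000
    m=(P[...,2]>.072)&(P[...,2]<.088)&(B[...,0]>100)&(B[...,0]<185)&(B[...,1]>-50)&(B[...,1]<40)
    k,l,st,c=cv2.connectedComponentsWithStats(m.astype(np.uint8))
    for i in range(1,k):
        if st[i,4]>60: q=B[l==i];print('comp',st[i],'x',np.percentile(q[:,0],[3,50,97]).round(1),'y',np.percentile(q[:,1],[1,3,50,97,99]).round(1),'z',np.percentile(q[:,2],[5,50]).round(1),cv2.minAreaRect(q[:,:2].astype(np.float32)))
E
python3 - <<'E'
from h import *
s=stt();eye('w17');print('pred',(s['ee_rot'].T@(np.array([.6271,-.1592,.064])-s['position'])*1000).round(1))
E
```

```text
51.95 [ 0.6331 -0.2896  0.1083] yaw -86.34 [ 0.8 -0.2 -1.7] 0.0297
comp [251   0 108  17 844] x [122.6 126.9 127.5] y [-13.2 -12.1  16.8  38.5  39.4] z [24.  29.9] ((126.89926147460938, 13.217596054077148), (5.045414924621582, 53.91958236694336), 5.335181713104248)
pred [130.5   2.4  44.3]
```

{"method": "drive_tool", "body": {
  "offset": [
    [0,0.1,0.3],
    [0,0,0.5],
    [0,0,0.5],
    [0,0,0.5],
    [0,0,0.3],
    [0,0,0.09],
    [0,0,0],
    [0,0,0],
    [0,0,0]
  ],
  "angular": [
    [0,0,0],
    [0,0,0],
    [0,0,0],
    [0,0,0],
    [0,0,0],
    [0,0,0],
    [0,0,0],
    [0,0,0],
    [0,0,0]
  ]
}}

```text
time: 52.75
position: [0.6372, -0.2893, 0.0545]
ee_rot: [[-0.065, 0.998, 0.001], [0.998, 0.065, -0.001], [-0.001, 0.001, -1.0]]
force: [-0.7, 0.0, -1.1]
opening: 0.03
finger_force: 40.0
```

{"method": "drive_tool", "body": {
  "offset": [
    [0.2,0,0],
    [0.2,0,0],
    [0.2,0,0],
    [0.2,0,0],
    [0.1,0,0],
    [0,0,0],
    [0,0,0],
    [0,0,0]
  ],
  "angular": [
    [0,0,0],
    [0,0,0],
    [0,0,0],
    [0,0,0],
    [0,0,0],
    [0,0,0],
    [0,0,0],
    [0,0,0]
  ]
}}

```text
time: 53.42
position: [0.6354, -0.2667, 0.054]
ee_rot: [[-0.065, 0.998, 0.0], [0.998, 0.065, -0.0], [-0.0, 0.0, -1.0]]
force: [-0.3, 0.1, -2.1]
opening: 0.03
finger_force: 40.0
```

Run:
```python
from h import *
s=stt();eye('w18');rod('w19');print('pred',(s['ee_rot'].T@(np.array([.6271,-.1592,.064])-s['position'])*1000).round(1))
```

```text
53.42 [ 0.6354 -0.2667  0.054 ] yaw -86.29 [-0.3  0.1 -2.1] 0.03
comp [ 230    0  160   38 3613] x [100.1 105.9 110. ] y [-16.9 -15.9   8.8  33.8  38. ] z [-29.  -27.1] ((108.07723999023438, 11.576309204101562), (12.88028621673584, 57.957908630371094), 4.908872604370117)
rod 30 710 y [-4.5  5.1] z [-16.7 -15.1]
rod 45 750 y [-4.4  5. ] z [-16.7 -15.1]
rod 60 836 y [-4.3  5.3] z [-16.7 -15.1]
rod 75 869 y [-4.2  5.2] z [-16.8 -15.1]
rod 90 852 y [-8.3  8.6] z [-28.1 -15.7]
tip x 104.99461706372027
pred [107.8  -1.3 -10.1]
```

Rod is within 1 mm of the hole's axis; nudging over and inserting.

{"method": "drive_tool", "body": {
  "offset": [
    [0,-0.04,0],
    [0.2,0,0],
    [0.2,0,0],
    [0.2,0,0],
    [0.2,0,0],
    [0.2,0,0],
    [0.2,0,0],
    [0.2,0,0],
    [0.1,0,0],
    [0,0,0],
    [0,0,0]
  ],
  "angular": [
    [0,0,0],
    [0,0,0],
    [0,0,0],
    [0,0,0],
    [0,0,0],
    [0,0,0],
    [0,0,0],
    [0,0,0],
    [0,0,0],
    [0,0,0],
    [0,0,0]
  ]
}}

```text
time: 54.43
position: [0.6319, -0.2291, 0.0539]
ee_rot: [[-0.065, 0.998, -0.0], [0.998, 0.065, -0.0], [-0.0, -0.0, -1.0]]
force: [-0.4, -0.7, -1.2]
opening: 0.0301
finger_force: 40.0
```

Run:
```python
from h import *
s=stt();print(s['wrist_torque'].round(2),'pred',(s['ee_rot'].T@(np.array([.6271,-.1592,.064])-s['position'])*1000).round(1))
snap('wrist','w20');P,p=cloud('w20');B=(P-s['position'])@s['ee_rot']*1000
for a in range(56,115,5):
    m=(B[...,0]>=a)&(B[...,0]<a+5)&(P[...,2]>.073)&(P[...,2]<.087)&(B[...,1]<15)&(B[...,1]>-40)
    if m.sum()>20: print(a,m.sum(),np.percentile(B[m][:,1],[1,50,99]).round(1))
rod('w21')
```

```text
54.43 [ 0.6319 -0.2291  0.0539] yaw -86.27 [-0.4 -0.7 -1.2] 0.0301
[-0.06  0.04  0.07] pred [ 70.1  -0.2 -10.1]
66 964 [-16.3  -0.7  14.8]
71 323 [-16.1  -0.7  14.7]
96 1576 [-18.2  -1.5  14.7]
101 368 [-18.2  -3.6  14.5]
rod 30 717 y [-4.5  5.1] z [-16.7 -15.1]
rod 45 755 y [-4.4  5. ] z [-16.7 -15.1]
rod 60 1205 y [-8.5  8.3] z [-28.5 -26.9]
rod 75 860 y [-4.1  5.2] z [-16.8 -15.1]
rod 90 1618 y [-8.6  8.6] z [-27.6 -25.6]
tip x 103.06703624869576
```

Through the frame eye. The door eye lies about 2 mm toward -x, so I'll shift over a little and carry on.

{"method": "drive_tool", "body": {
  "offset": [
    [0,-0.05,0],
    [0,0,0],
    [0.2,0,0],
    [0.2,0,0],
    [0.2,0,0],
    [0.2,0,0],
    [0.2,0,0],
    [0.2,0,0],
    [0.2,0,0],
    [0,0,0],
    [0,0,0],
    [0,0,0]
  ],
  "angular": [
    [0,0,0],
    [0,0,0],
    [0,0,0],
    [0,0,0],
    [0,0,0],
    [0,0,0],
    [0,0,0],
    [0,0,0],
    [0,0,0],
    [0,0,0],
    [0,0,0],
    [0,0,0]
  ]
}}

```text
time: 55.53
position: [0.6285, -0.1945, 0.054]
ee_rot: [[-0.065, 0.998, 0.0], [0.998, 0.065, -0.0], [-0.0, 0.0, -1.0]]
force: [0.4, -0.2, -1.0]
opening: 0.0299
finger_force: 40.0
```

{"method": "drive_tool", "body": {
  "offset": [
    [0.06,0,0],
    [0.06,0,0],
    [0.04,0,0],
    [0,0,0],
    [0,0,0]
  ],
  "angular": [
    [0,0,0],
    [0,0,0],
    [0,0,0],
    [0,0,0],
    [0,0,0]
  ]
}}

```text
time: 55.95
position: [0.6281, -0.1905, 0.0539]
ee_rot: [[-0.065, 0.998, -0.0], [0.998, 0.065, -0.0], [-0.0, -0.0, -1.0]]
force: [-0.7, -0.2, -1.6]
opening: 0.0297
finger_force: 40.0
```

Run:
```python
from h import *
s=stt();print(s['wrist_torque'].round(2),'pred',(s['ee_rot'].T@(np.array([.6271,-.1592,.064])-s['position'])*1000).round(1))
rod('w22')
```

```text
55.95 [ 0.6281 -0.1905  0.0539] yaw -86.3 [-0.7 -0.2 -1.6] 0.0297
[-0.15  0.05 -0.03] pred [ 31.3   1.  -10.1]
rod 30 1292 y [-8.4  8.8] z [-28.2 -16. ]
rod 45 855 y [-7.8  8. ] z [-27.4 -15.6]
rod 60 1107 y [-8.   8.1] z [-27.4 -16. ]
rod 75 868 y [-4.2  5.2] z [-16.8 -15.1]
rod 90 333 y [-3.7  4.7] z [-16.4 -14.3]
tip x 97.72019906092868
```

{"method": "drive_tool", "body": {
  "offset": [
    [0.04,0,0],
    [0.04,0,0],
    [0,0,0],
    [0,0,0],
    [0,0,0]
  ],
  "angular": [
    [0,0,0],
    [0,0,0],
    [0,0,0],
    [0,0,0],
    [0,0,0]
  ]
}}

```text
time: 56.42
position: [0.6281, -0.1903, 0.054]
ee_rot: [[-0.065, 0.998, 0.0], [0.998, 0.065, -0.003], [-0.003, 0.0, -1.0]]
force: [0.6, -7.8, -0.9]
opening: 0.0296
finger_force: 40.0
```

{"method": "drive_tool", "body": {
  "offset": [
    [0.03,0,0],
    [0.03,0,0],
    [0,0,0],
    [0,0,0],
    [0,0,0]
  ],
  "angular": [
    [0,0,0],
    [0,0,0],
    [0,0,0],
    [0,0,0],
    [0,0,0]
  ]
}}

```text
time: 56.83
position: [0.6282, -0.1902, 0.0541]
ee_rot: [[-0.065, 0.998, 0.001], [0.998, 0.065, -0.005], [-0.005, 0.0, -1.0]]
force: [-1.7, -10.8, -3.1]
opening: 0.0299
finger_force: 40.0
```

Collar is home against the plate. Relax, lower slightly, release and rise.

{"method": "drive_tool", "body": {
  "offset": [
    [-0.1,0,0],
    [0,0,0.07],
    [0,0,0.07],
    [0,0,0],
    [0,0,0]
  ],
  "angular": [
    [0,0,0],
    [0,0,0],
    [0,0,0],
    [0,0,0],
    [0,0,0]
  ]
}}

```text
time: 57.25
position: [0.6287, -0.1904, 0.0506]
ee_rot: [[-0.065, 0.998, 0.001], [0.998, 0.065, -0.002], [-0.002, 0.001, -1.0]]
force: [-0.1, -5.0, -1.2]
opening: 0.0298
finger_force: 40.0
```

{"method": "drive_tool", "body": {
  "offset": [
    [0,0,0],
    [0,0,0],
    [0,0,0],
    [0,0,0],
    [0,0,0],
    [0,0,-0.3],
    [0,0,-0.5],
    [0,0,-0.8],
    [0,0,-0.8],
    [0,0,-0.8],
    [0,0,-0.8],
    [0,0,0]
  ],
  "angular": [
    [0,0,0],
    [0,0,0],
    [0,0,0],
    [0,0,0],
    [0,0,0],
    [0,0,0],
    [0,0,0],
    [0,0,0],
    [0,0,0],
    [0,0,0],
    [0,0,0],
    [0,0,0]
  ],
  "hand": -0.1
}}

```text
time: 58.25
position: [0.631, -0.1905, 0.1562]
ee_rot: [[-0.065, 0.998, 0.008], [0.998, 0.065, -0.003], [-0.004, 0.008, -1.0]]
force: [0.4, -0.0, 0.7]
opening: 0.0485
finger_force: 0.0
```

{"method": "drive_tool", "body": {
  "offset": [
    [-0.4,0,-0.4],
    [-0.4,0,-0.4],
    [-0.4,0,0],
    [-0.4,0,0],
    [0,0,0],
    [0,0,0],
    [0,0,0]
  ],
  "angular": [
    [0,0,0],
    [0,0,0],
    [0,0,0],
    [0,0,0],
    [0,0,0],
    [0,0,0],
    [0,0,0]
  ]
}}

```text
time: 58.83
position: [0.6299, -0.2292, 0.1693]
ee_rot: [[-0.064, 0.998, -0.002], [0.998, 0.064, 0.001], [0.001, -0.002, -1.0]]
force: [0.3, -0.2, 0.1]
opening: 0.0486
finger_force: 0.0
```

Run:
```python
from h import *
s=stt();F=np.array([.6271,-.1592,.064]);a=np.radians(3.7);Rc=np.array([[np.cos(a),-np.sin(a),0],[np.sin(a),np.cos(a),0],[0,0,1]])
snap('wrist','w23');P,p=cloud('w23');L=(P-F)@Rc*1000
hs=cv2.cvtColor(p,cv2.COLOR_BGR2HSV)
m=(hs[...,0]<18)&(hs[...,1]>180)&(hs[...,2]>90)&(P[...,2]>.03);q=L[m];print('orange',len(q),q.min(0).round(1),q.max(0).round(1))
for b in range(-20,75,6):
    m=(abs(L[...,0])<12)&(L[...,1]>=b)&(L[...,1]<b+6)&(L[...,2]>-12)
    if m.sum()>20: q=L[m];print(b,m.sum(),'x',np.percentile(q[:,0],[3,97]).round(1),'z',np.percentile(q[:,2],[50,97]).round(1))
# trays
snap('top','t3');P,p=cloud('t3');m=(P[...,2]>.083)&(P[...,2]<.1)&(P[...,1]>.15)&(P[...,0]<.5);k,l,st,c=cv2.connectedComponentsWithStats(m.astype(np.uint8))
for i in range(1,k):
    if st[i,4]>8: print('tray handle',P[l==i].mean(0).round(3))
Lc=(P-F)@Rc*1000
m=(P[...,2]>.096)&(P[...,2]<.108)&(Lc[...,0]>5)&(Lc[...,0]<36)&(hs.shape[0]>0);h2=cv2.cvtColor(p,cv2.COLOR_BGR2HSV);m&=(h2[...,0]>100)&(h2[...,0]<130)&(h2[...,1]>90)&(Lc[...,1]>0)&(Lc[...,1]<230)
q=Lc[m];l=cv2.fitLine(q[:,:2].astype(np.float32),cv2.DIST_HUBER,0,.01,.01).ravel();print('door',len(q),l,'deg',np.degrees(np.arctan2(l[0],l[1])),np.median(q[:,2])+64)
```

```text
58.83 [ 0.6299 -0.2292  0.1693] yaw -86.34 [ 0.3 -0.2  0.1] 0.0486
orange 1672 [-15.5 -53.6 -14.3] [ 13.8 -14.2  11.1]
-20 243 x [-11.3  11.2] z [2.5 9.4]
-14 185 x [-8.8  8.6] z [2.6 5. ]
-8 193 x [-9.8  9.6] z [ 0.9 18.2]
-2 241 x [-11.1  10.7] z [17.3 18.8]
4 97 x [-4.   4.6] z [2.6 4.5]
10 116 x [-3.9  5.2] z [4. 6.]
16 105 x [-3.9  5.1] z [5.1 7.3]
22 277 x [-11.   11.2] z [ 8.4 17.9]
28 227 x [-11.   11.1] z [16.8 18.2]
34 128 x [-3.8  5.7] z [ 9.2 11.2]
40 132 x [-3.8  5.6] z [10.6 12.7]
46 134 x [-3.8  5.5] z [12.  14.1]
52 129 x [-3.7  5.4] z [13.1 14.9]
58 54 x [-1.9  4.3] z [12.5 14.1]
tray handle [0.404 0.356 0.092]
door 171 [6.4395978e-03 9.9997926e-01 2.3465866e+01 1.2478417e+02] deg 0.3689643 102.10973031588644
```

The pin, door and hinge are all in place. Only one tray handle showed up in that check, so I'll look into it.

Run:
```python
from h import *
P,p=cloud('t3');a=np.radians(14);C=np.array([.4804,.3063])
L=(P[...,:2]-C)@np.array([[np.cos(a),-np.sin(a)],[np.sin(a),np.cos(a)]])*1000
hs=cv2.cvtColor(p,cv2.COLOR_BGR2HSV)
for zr in((.03,.06),(.06,.083),(.083,.1)):
    m=(P[...,2]>zr[0])&(P[...,2]<zr[1])&(abs(L[...,0])<150)&(abs(L[...,1])<200);k,l,st,c=cv2.connectedComponentsWithStats(m.astype(np.uint8))
    for i in range(1,k):
        if st[i,4]>4: print(zr,st[i],L[l==i].mean(0).round(1),P[l==i].mean(0).round(3))
for n,lo,hi in(('green',45,85),('blue',95,125),('amber',5,16)):
    m=(hs[...,0]>=lo)&(hs[...,0]<=hi)&(hs[...,1]>110)&(hs[...,2]>60)&(P[...,2]<.06)&(P[...,2]>.015)&(abs(L[...,0])<160)&(abs(L[...,1])<200)
    q=L[m];print(n,len(q),np.median(q,0).round(1),np.median(P[m][:,2]).round(4), q.min(0).round(0),q.max(0).round(0))
```

```text
(0.03, 0.06) [173 187   5   4   8] [ 59.5 -70.2] [0.555 0.253 0.031]
(0.03, 0.06) [145 193  17  26 190] [29.  -3.5] [0.509 0.31  0.032]
(0.03, 0.06) [120 199  15  14 105] [45.6 68.1] [0.508 0.383 0.032]
(0.03, 0.06) [123 212  15  14  98] [ 9.7 66.7] [0.474 0.373 0.033]
(0.03, 0.06) [151 219   7  10  29] [-17.4   6.9] [0.462 0.309 0.032]
(0.03, 0.06) [126 224  15  15 117] [-26.4  67.3] [0.438 0.365 0.032]
(0.03, 0.06) [133 240   6   8  27] [-63.4  63.3] [0.404 0.352 0.045]
(0.06, 0.083) [129 239   6   9  25] [-64.   64.4] [0.403 0.353 0.071]
(0.083, 0.1) [126 239   7   8  44] [-61.7  67. ] [0.404 0.356 0.092]
green 118 [8.3 2.9] 0.031 [-31. -20.] [63. 17.]
blue 7 [ 58.1 -65.6] 0.0299 [ 53. -73.] [ 60. -63.]
amber 1313 [16.1 60.2] 0.0232 [ -93. -126.] [ 96. 122.]
```

Run:
```python
from h import *
snap('side','s9');P,p=cloud('s9')
m=(P[...,2]>.06)&(P[...,2]<.098)&(P[...,1]>.15)&(P[...,1]<.45)&(P[...,0]<.5)&(P[...,0]>.3);k,l,st,c=cv2.connectedComponentsWithStats(m.astype(np.uint8))
for i in range(1,k):
    if st[i,4]>8: print(st[i],P[l==i].mean(0).round(3),P[l==i].max(0)[2].round(3))
s=stt();print(np.abs(s['dq']).max())
```

```text
[172 134   9  13  93] [0.404 0.356 0.079] 0.096
[190 144   9  15  95] [0.422 0.287 0.08 ] 0.098
[209 157  10  15  97] [0.44  0.213 0.08 ] 0.097
58.98 [ 0.6303 -0.2288  0.1699] yaw -86.28 [ 0.1  0.6 -0.2] 0.0484
0.24808997283459386
```

All three trays are in place; the arm was hiding two of them from the top camera. Handing in.

```bash
python3 -c "
from workcell import manip
print(manip.sign_off())"
```

```text
the job is handed in; nothing more can be done
None
```

The job is handed in, with no score returned: my last measurements had all three trays upright on the ware board, the door hung on both pins and shut to about 0.4°, and the locking pin home through both eyes; I viewed 17 pictures, over the limit of 14.

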